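# Load and start the chocolate melter

## Task

Load the chocolate melter and start it: put every chocolate slab on the table into the basin, then lay the cover in its seat over the basin and press it firmly down so that it sits level all round. After that, turn the sunken dial clockwise until its white-lined end points at the long mark on the rim, and then press the three keys fully down one at a time: first the round one, then the square one, last the long bar. Leave the bowl, the jar and the spatula alone.

Things in the scene. Friction and masses are not known exactly. Their poses are not given: they have to be found in the camera images.
- melter: the chocolate melter, a fixed white and steel box 330 (x) x 270 (y) x 101 mm high. Origin: centre of its underside on the table; its x axis points away from its user, its y axis to the user's left. The rear part is an open rectangular basin; the front strip (local x -165 to -55 mm) is a level control panel at height 101 mm holding, from its left (+y) end to its right, the sunken dial and a row of three keys 55 mm apart
- basin (a point): centre of the basin's flat inner floor, 45 mm above the table. The basin's inside is 164 mm (melter x) by 214 mm (melter y), with upright steel walls 50 mm deep from this floor up to the ledge. Axes as the melter's. Slabs may lie in up to two layers under the cover (two side by side, 18 mm a layer); a slab that leans or lies in a third layer holds the cover up
- ledge (a point): centre of the cover's seat, 95 mm above the table, straight over the basin's centre: a 12 mm wide ledge all round the basin's mouth, in a sunk rectangle 188 x 238 mm and 6 mm deep, whose rim is level with the top of the melter (101 mm). Axes as the melter's
- cover: the basin's cover, a stiff flat dark steel plate 180 (its x) x 230 (its y) x 5 mm, 280 to 420 g, with a black bar handle on top. Origin: centre of its underside, z up. It fits the seat with 4 mm to spare on each side, either way round, long side along the melter's y; seated, its underside is at the height of point ledge. Starts flat on the table to the robot's right of the melter
- cover_handle (a point): centre of the cover's handle: a level bar 14 mm wide (cover x), 100 mm long (cover y), 14 mm high, whose top is 40 mm and underside 26 mm above the cover's underside; two 12 x 12 mm feet at 42 mm either side of the middle carry it. This point is on the bar's centre line, 33 mm above the cover's underside, over the cover's centre
- dial (a joint): angle of the dial in rad, 0 to 4.2; grows as the dial is turned clockwise seen from above. At 0 its white-lined end points along the melter's -x (at the user), at 2.1 it points at the long mark. It starts between 0 and 0.8, has light friction and stays where it is left
- dial_grip (a point): point on the dial's upright axis at the height to grip (90 mm above the table). The black dial is a bar 44 mm long, 14 mm thick and 26 mm tall on a disc 48 mm across and 6 mm high, in a round recess 80 mm across and 36 mm deep (floor 65 mm above the table, rim 101 mm); the bar's top is 4 mm below the rim, its lower edge 71 mm above the table. This frame turns with the dial: the bar lies along its x, the white-lined pointing end is at -x
- dial_pointer (a point): top of the white-lined end of the dial's bar, 22 mm from its axis; this is the end that points
- long_mark (a point): middle of the long mark, the longest and widest of the marks around the recess's rim (11 x 4 mm, white; the others are short and thin), 47 mm from the dial's axis
- round_key (a joint): travel of the round key in m, 0 up to 0.006 fully down; a spring pushes it back up, about 1.5 N to start it and 5 N to hold it fully down
- round_top (a point): centre of the top of the black key whose cap is round, 30 mm across; up, its top is 16 mm above the panel (117 mm above the table). It moves with the key. Which of the three places in the row this key has changes from start to start
- square_key (a joint): travel of the square key in m, 0 up to 0.006 fully down; a spring pushes it back up, about 1.5 N to start it and 5 N to hold it fully down
- square_top (a point): centre of the top of the black key whose cap is square, 28 x 28 mm; up, its top is 16 mm above the panel (117 mm above the table). It moves with the key. Which of the three places in the row this key has changes from start to start
- bar_key (a joint): travel of the bar key in m, 0 up to 0.006 fully down; a spring pushes it back up, about 1.5 N to start it and 5 N to hold it fully down
- bar_top (a point): centre of the top of the black key whose cap is a long bar, 50 mm (melter x) by 18 mm (melter y); up, its top is 16 mm above the panel (117 mm above the table). It moves with the key. Which of the three places in the row this key has changes from start to start
- slab1: dark brown chocolate slab, one of the two to four that are present (an absent one gives None); a plain bar 90 x 40 x 18 mm (long along its x, 40 mm along its y) with shallow square segments on top, about 60 to 120 g. Origin: centre of its underside, z up. Starts flat on the table to the robot's left of the melter.
- slab2: dark brown chocolate slab, one of the two to four that are present (an absent one gives None); a plain bar 90 x 40 x 18 mm (long along its x, 40 mm along its y) with shallow square segments on top, about 60 to 120 g. Origin: centre of its underside, z up. Starts flat on the table to the robot's left of the melter.
- slab3: dark brown chocolate slab, one of the two to four that are present (an absent one gives None); a plain bar 90 x 40 x 18 mm (long along its x, 40 mm along its y) with shallow square segments on top, about 60 to 120 g. Origin: centre of its underside, z up. Starts flat on the table to the robot's left of the melter.
- slab4: dark brown chocolate slab, one of the two to four that are present (an absent one gives None); a plain bar 90 x 40 x 18 mm (long along its x, 40 mm along its y) with shallow square segments on top, about 60 to 120 g. Origin: centre of its underside, z up. Starts flat on the table to the robot's left of the melter.
- bowl: a bystander: steel mixing bowl 110 mm across, 60 mm high, beyond the cover; origin at its underside; leave it alone
- jar: a bystander: lidded glass jar 72 mm across, 100 mm high, beyond the slabs; origin at its underside; leave it alone
- spatula: a bystander: white-handled spatula 180 mm long lying flat beyond the slabs; leave it alone
There are look-alikes about, which are no part of the job. Leave any blue or turquoise look-alike of the slab3 alone.

How it is judged:
By the outcome, as a careful person would: the job done as asked, in the order asked, and still so for the second after the job is handed in, with the robot touching nothing.
Of slab1, slab2, slab3, slab4 only 2 to 4 are there at a start; the rules pass over those that are not, and their reading is None.
At some moment in a run one of slab1, slab2, slab3, slab4 may be knocked a few centimetres aside while the robot is not near it.
Once in a run the grip may slacken for a moment while it holds something.
It also fails if it takes over 210 s, if anything falls off the work surface, if the arm or the gripper's body presses on something with over 40 N, if the wrist force passes 120 N, or if a joint passes its speed limit or range.

## Robot

A 6-joint arm with a two-finger parallel gripper is mounted at the origin on the work surface. World frame = base frame: x ahead of the robot, y to its left, z up, the work surface at z = 0. Lengths are in mm, angles in rad, forces in N, time in s.
With the tool pointing down it reaches from about 300 to 775 mm from the base axis. Payload 14.6 kg.
Tool frame: the origin (TCP) lies midway between the tips of the shut fingers; the grasp point (between the pads) lies 19 mm behind it (manip.hold_point_z is the distance from the TCP to the grasp point, in mm); z points along the fingers, y is the direction in which the jaws open and shut (so a half turn about z gives the same grasp; the last joint's range is limited). The gripper opens to 94 mm and grips with 3 to 60 N. Pads are 16 mm wide; open, the fingers measure 119 mm over their backs; the gripper's body (75 mm by 177 mm) begins 78 mm behind the grasp point.
Start: joints at [1.274, 0.3, 1.521, -0, 1.321, -0.067], TCP at [125.279, 535.532, 205.446] pointing down, gripper open.
Joint ranges: [-3.03, 3.03], [-0.79, 2.21], [0.23, 2.52], [-1.04, 4.18], [0, 3.07], [-2.55, 2.55]. Speed limits (rad/s): [2.22, 2.22, 2.57, 3.14, 3.14, 3.14].

## Interface

Orientations are given as [roll, pitch, yaw] about the fixed x, y, z axes, in that order (R = Rz(yaw) Ry(pitch) Rx(roll)).
In Python, from cell import manip gives the robot as it stands.
- The arm moves only by the shell command python3 -m crank 'ROWS' [OPENING] [FORCE]. ROWS is JSON, a list of rows, each an object with "offset": the shift along the world's x, y, z in m, a list of three; "spin": the turn about the world's z in degrees. In form: [{"offset": [dx, dy, dz], "spin": spin}, ...]. A call has exactly 8 rows; each row is the pose to reach, as a shift and turn from the pose measured when the call began; what a row does not reach only later rows make up. A row lasts 1/12 s, in which the tool goes at most 41.7 mm and 7.16 degrees, less where a joint would pass 70% of its speed; a pose out of reach is approached as far as the arm can. A call with a gripper value outside its range is refused whole. OPENING is the opening, from 0 (shut) to 1 (fully open), set as the call begins (- or left out, the last holds). The fingers move at their own pace and stop on an object; FORCE is the grip in N (left out, the last holds). Time passes only in rows, so rows that repeat a pose let the fingers close, or fill a call up. It gives the time, the measured TCP pose, the force and the opening at its end, in the units of the state.
- manip.read_state(): the state, without advancing time (a new reading comes with each control period).
- manip.camera(name): name is "scene" or "side" or "wrist"; returns a dict with "pixels" (400x640x3 uint8, red, green, blue), "fx", "fy", "cx", "cy" (pixels), "extrinsics" (4x4, takes a point from world to camera coordinates); the wrist camera has in their place "hand_eye" (4x4, takes a point from camera to tool coordinates, whose origin is the TCP and whose axes are the flange's). Camera axes: x right, y down, z forward; pixel columns grow to the right and rows downward; lengths in mm; the calibration is good to about 2 mm. A picture is of the moment at which its call begins: read the wrist's pose just before it. There is no depth.
- manip.sign_off(): hands the job in, once; it reports no verdict.
Trained networks look in a picture, given as the dict that the camera call returned (one of the last four; its "shot" number tells which), for a name from the list of things; names that differ only in an ending like _2 or _b are one class to them, and where a whole thing is asked for, a point or a joint stands for the part that bears it (a point fixed in the world has none). Each returns a list of dicts, best first, with "conf" (0 to 1); they miss things now and then, are a little off and sometimes report something else, mostly with a low value. They report only what shows in the picture. A call takes as long as a camera call. They do not tell look-alikes from the thing itself.
- manip.search_frame(picture, name): "location" ([x, y, z] in mm, in world coordinates, good to about 4 mm: the middle of the surface that is visible of it).
- manip.masks_of(picture, name): "mask" (400x640 bool, what is visible of it).
The state is a dict: "clock": time; "joints": joint angles; "qd": joint speeds; "effort": joint torques, N m; "eef_pos": TCP position; "eef_rot": TCP orientation; "wrist_force": force on the tool from outside, world axes, zero at the start; "moment": the same for the moment, N m; "finger_gap": finger opening in mm.
Only numpy, scipy, OpenCV 4.12 (cv2) and the standard library are available. Lean on these libraries where they do the work, as an engineer would, in place of code of your own. Each camera call takes 0.05 s, during which the arm holds its last target. There are 200 camera calls.

## Working session

There is one attempt and no reset: what is moved stays moved. The work goes in short steps, Python scripts to look and compute and a shell command to move; the robot and the scene stay as the last step left them, time stands still between calls to the robot, and variables do not carry over. Pictures are saved under pics/ and viewed, about 12 in all and at most 16, crops included, and the job is handed in when it is done.

```bash
mkdir -p pics; ls; cat > h.py <<'E'
import numpy as np, cv2
from cell import manip
from scipy.spatial.transform import Rotation as R
def st():
    s=manip.read_state(); return s
def shot(name,fn=None):
    s=manip.read_state(); p=manip.camera(name)
    if 'extrinsics' in p: E=np.array(p['extrinsics'])
    else:
        T=np.eye(4); T[:3,:3]=R.from_euler('xyz',s['eef_rot']).as_matrix(); T[:3,3]=s['eef_pos']
        E=np.linalg.inv(T@np.array(p['hand_eye']))
    p['E']=E
    if fn: cv2.imwrite('pics/'+fn,np.array(p['pixels'])[:,:,::-1])
    return p
def proj(p,X):
    X=np.atleast_2d(X); c=X@p['E'][:3,:3].T+p['E'][:3,3]
    return np.c_[p['fx']*c[:,0]/c[:,2]+p['cx'],p['fy']*c[:,1]/c[:,2]+p['cy']]
def back(p,uv,z):
    uv=np.atleast_2d(uv).astype(float); d=np.c_[(uv[:,0]-p['cx'])/p['fx'],(uv[:,1]-p['cy'])/p['fy'],np.ones(len(uv))]@p['E'][:3,:3]
    o=-p['E'][:3,:3].T@p['E'][:3,3]; t=(z-o[2])/d[:,2]; return o+d*t[:,None]
def rect(p,mask,z):
    """min-area rectangle of mask backprojected to height z"""
    c=max(cv2.findContours(mask.astype(np.uint8),cv2.RETR_EXTERNAL,cv2.CHAIN_APPROX_NONE)[0],key=cv2.contourArea)
    P=back(p,c[:,0,:],z)[:,:2].astype(np.float32); (cx,cy),(w,h),a=cv2.minAreaRect(P)
    if w<h: w,h,a=h,w,a+90
    return np.round([cx,cy,w,h,(a+90)%180-90],1)
E
python3 - <<'E'
from h import *
for c in ('scene','side','wrist'):
    p=shot(c,c+'0.png')
    print(c,np.round(-p['E'][:3,:3].T@p['E'][:3,3]))
    for n in ['melter','cover','slab1','dial','round_key','square_key','bar_key','bowl','jar','spatula','long_mark','dial_pointer','cover_handle']:
        try: L=manip.search_frame(p,n)
        except Exception as e: print(n,e); continue
        for d in L: print(c,n,round(d['conf'],2),np.round(d['location']),np.round(proj(p,d['location'])[0]))
a=np.vstack([cv2.imread('pics/scene0.png'),cv2.imread('pics/side0.png')]);cv2.imwrite('pics/a.png',cv2.resize(a,(480,600)))
E
```

```text
pics
scene [1280. -308.  806.]
scene melter 0.98 [605. -64.  75.] [298. 244.]
scene cover 0.66 [ 485. -399.    5.] [152. 276.]
scene slab1 0.86 [572. 370.  20.] [435. 201.]
scene slab1 0.79 [536. 212.  16.] [381. 211.]
scene slab1 0.71 [407. 256.  20.] [371. 180.]
scene slab1 0.66 [404. 370.  23.] [402. 169.]
scene slab1 0.63 [439. 481.  18.] [439. 167.]
scene slab1 0.62 [276. 286.  23.] [358. 155.]
scene dial 0.64 [474.  53.  91.] [318. 194.]
scene round_key 0.63 [457. -21. 117.] [290. 190.]
scene square_key 0.67 [ 716. -346.   30.] [193. 339.]
scene square_key 0.42 [ 438. -126.  118.] [248. 197.]
scene square_key 0.28 [476.  55.  94.] [320. 193.]
scene bowl 0.74 [ 715. -343.   33.] [194. 337.]
scene jar 0.71 [728. 354.  68.] [472. 224.]
scene jar 0.21 [ 435. -131.  114.] [246. 198.]
scene spatula 0.87 [789. 218.   2.] [438. 278.]
scene spatula 0.4 [605. -62.  78.] [298. 243.]
scene long_mark 0.85 [607. -63.  71.] [298. 246.]
scene long_mark 0.52 [ 486. -400.   11.] [151. 276.]
scene dial_pointer 0.48 [478.  50.  96.] [318. 193.]
scene cover_handle 0.58 [ 488. -397.    4.] [153. 277
[... 483 characters left out ...]
180.]
side dial 0.35 [ 477. -393.    7.] [405. 361.]
side round_key 0.2 [564. -86.  77.] [358. 228.]
side square_key 0.55 [ 424. -133.  115.] [318. 252.]
side bar_key 0.74 [444. -79. 118.] [313. 233.]
side bowl 0.86 [ 759. -333.   35.] [488. 277.]
side jar 0.59 [701. 351.  66.] [316. 127.]
side spatula 0.91 [780. 215.   3.] [360. 159.]
side long_mark 0.77 [561. -86.  79.] [357. 228.]
side dial_pointer 0.76 [474.  47.  90.] [299. 204.]
side cover_handle 0.88 [ 476. -388.    6.] [403. 360.]
wrist [ 43. 554. 385.]
wrist slab1 0.97 [422. 487.  17.] [334. 368.]
wrist slab1 0.89 [406. 377.  22.] [261. 376.]
wrist slab1 0.89 [240. 281.  15.] [164. 294.]
wrist slab1 0.87 [416. 273.  19.] [199. 391.]
```

View pics/scene0.png

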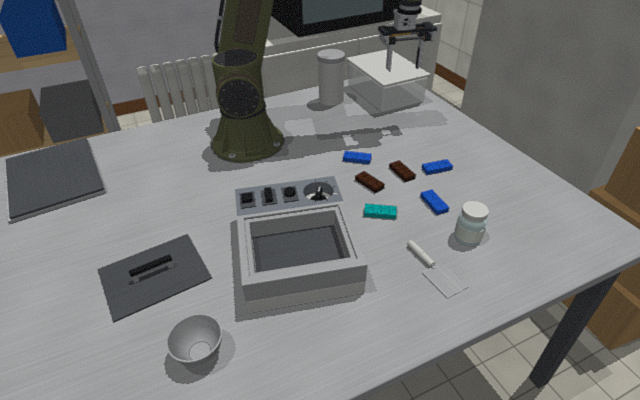

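View pics/side0.png

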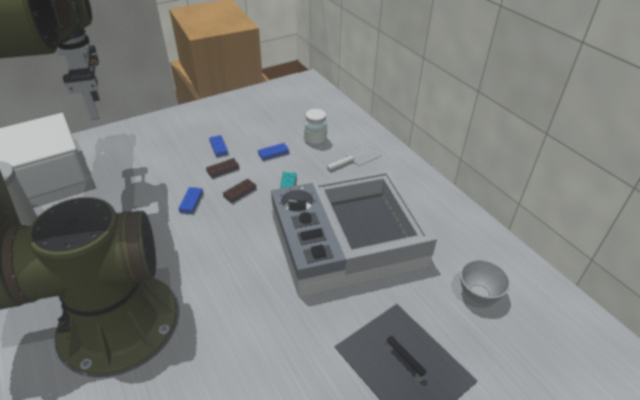

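Scene view: the dark brown slabs are at (371,180) and (402,169). What could be taken for them: blue bars at (358,155), (437,167) and (435,201), a turquoise bar at (381,211), and the black keys. The cover is at (152,276), the keys left to right are square, bar, round, and the dial is at (318,192). I choose the two brown ones and check them in a close crop.

```bash
python3 - <<'E'
from h import *
for c in ('scene','side','wrist'):
    p=shot(c); im=np.array(p['pixels'])
    for n,z in [('slab1',18),('cover',5)]:
        for d in manip.masks_of(p,n):
            m=d['mask']; print(c,n,round(d['conf'],2),rect(p,m,z),im[m].mean(0).round())
    if c=='scene': cv2.imwrite('pics/c1.png',cv2.resize(im[140:300,220:480,::-1],None,fx=3,fy=3,interpolation=cv2.INTER_CUBIC))
print(manip.read_state()['eef_rot'])
E
```

```text
scene slab1 0.79 [536.  211.5  91.4  60.3  59.2] [ 22. 126. 125.]
scene slab1 0.76 [403.6 370.8 107.6  55.5   1.2] [62. 45. 37.]
scene slab1 0.68 [570.3 369.3 103.6  53.1  -5.2] [ 33.  73. 149.]
scene slab1 0.61 [406.8 248.8  93.7  49.2  16.2] [52. 30. 20.]
scene slab1 0.61 [435.6 478.8 100.2  57.7  83.3] [ 31.  69. 142.]
scene slab1 0.6 [275.  280.9  90.5  62.9  52.7] [ 31.  69. 144.]
scene slab1 0.35 [514.1 -30.4 451.1 304.2 -14.1] [104. 106. 108.]
scene cover 0.9 [ 475.8 -392.3  230.7  186.5  -83. ] [72. 74. 77.]
side slab1 0.81 [ 3.926e+02  3.651e+02  9.510e+01  6.230e+01 -3.000e-01] [81. 73. 73.]
side slab1 0.8 [557.7 362.8  95.9  60.9  -4.8] [ 70.  91. 151.]
side slab1 0.74 [396.3 247.7 100.5  56.5  16.7] [79. 71. 70.]
side slab1 0.73 [424.6 475.2 111.9  42.5  80.8] [ 73.  95. 160.]
side slab1 0.67 [264.9 278.1 105.   45.6  54.5] [ 65.  89. 155.]
side slab1 0.51 [533.8 222.4  78.2  46.2  55.5] [ 78. 148. 149.]
side slab1 0.39 [592.4 -17.3 382.2 377.  -14. ] [108. 112. 115.]
side slab1 0.27 [ 759.6 -329.6  134.4  114.3   47.3] [126. 129. 131.]
side cover 0.93 [ 473.4 -393.9  232.4  181.7  -83.4] [81. 85. 89.]
wrist slab1 0.82 [403.8 378.2  80.5  47.1   1.8] [49. 29. 21.]
wrist slab1 0.79 [422.  486.4  88.4  55.5  79.5] [ 25.  57. 131.]
wrist slab1 0.78 [407.2 277.6  73.   49.8 -34.4] [38. 21. 14.]
wrist slab1 0.61 [241.5 275.3  42.7  38.  -50.1] [ 20.  47. 109.]
[-3.14156553e+00  3.28762095e-06  2.91183035e+00]
```

View pics/c1.png

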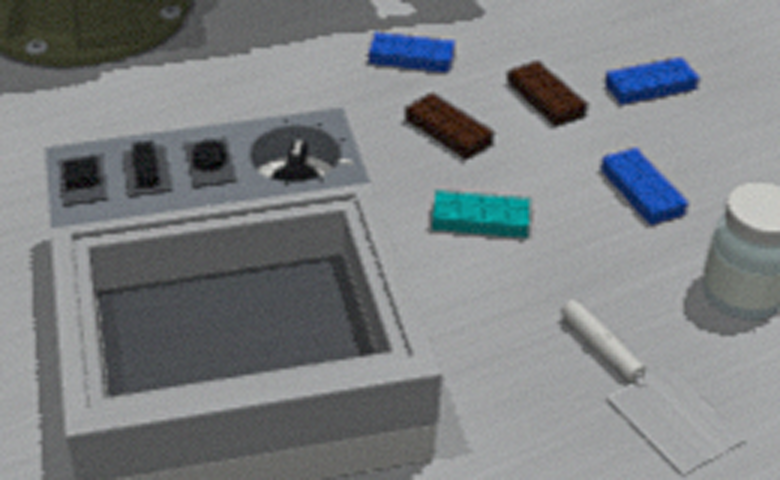

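Brown slabs are confirmed at crop (450,125) and (545,92), in world about (400,249) with yaw 16° and (398,368) with yaw 1°. The bowl, jar, spatula, blue and turquoise bars stay untouched. Moving above the far one first.

```bash
python3 -m crank '[{"offset":[0.034,-0.021,0],"spin":2},{"offset":[0.068,-0.042,0],"spin":4},{"offset":[0.102,-0.063,0],"spin":6},{"offset":[0.136,-0.084,0],"spin":8},{"offset":[0.17,-0.105,0],"spin":10},{"offset":[0.204,-0.126,0],"spin":12},{"offset":[0.238,-0.147,0],"spin":13},{"offset":[0.273,-0.167,0],"spin":14}]' 1 20
python3 -m crank '[{"offset":[0,0,0],"spin":0},{"offset":[0,0,0],"spin":0},{"offset":[0,0,0],"spin":0},{"offset":[0,0,0],"spin":0},{"offset":[0,0,0],"spin":0},{"offset":[0,0,0],"spin":0},{"offset":[0,0,0],"spin":0},{"offset":[0,0,0],"spin":0}]'
python3 - <<'E'
from h import *
p=shot('wrist','w1.png'); im=np.array(p['pixels']); s=st(); print(s['clock'],s['eef_pos'],np.degrees(s['eef_rot']))
print(np.round(-p['E'][:3,:3].T@p['E'][:3,3]), proj(p,s['eef_pos']))
for d in manip.masks_of(p,'slab1'):
    m=d['mask']; print(round(d['conf'],2),rect(p,m,18),im[m].mean(0).round(),np.argwhere(m).mean(0))
E
```

```text
clock: 3.22
eef_pos: [399.7, 367.1, 205.7]
eef_rot: [3.141, 0.0, -3.126]
wrist_force: [0.3, 0.6, 0.4]
finger_gap: 93.8
clock: 3.88
eef_pos: [399.3, 367.4, 205.7]
eef_rot: [3.141, 0.0, -3.125]
wrist_force: [0.3, 0.4, -0.5]
finger_gap: 94.1
3.9333 [399.43662645 367.34938236 205.70370224] [ 1.79983514e+02  1.78505019e-02 -1.79079938e+02]
[315. 365. 385.] [[320.96565146 242.38225951]]
0.79 [511.4 195.   50.4  35.3 -35.5] [ 30. 119. 121.] [257.41836735 193.94331066]
0.72 [427.1 483.7  93.6  43.3  80.7] [ 31.  65. 144.] [199.75184382 411.66464208]
0.62 [560.  373.2  97.1  40.   -4.2] [ 31.  69. 158.] [288.40758017 322.73002915]
0.6 [399.2 258.3  91.5  45.3  14.3] [42. 25. 18.] [174.21999213 232.19559229]
0.59 [396.6 374.9  91.3  40.6   1.7] [55. 33. 23.] [173.98695085 326.32405394]
0.56 [269.3 286.9  91.3  39.8  51.8] [ 37.  76. 167.] [ 61.31681586 249.62691816]
```

View pics/w1.png

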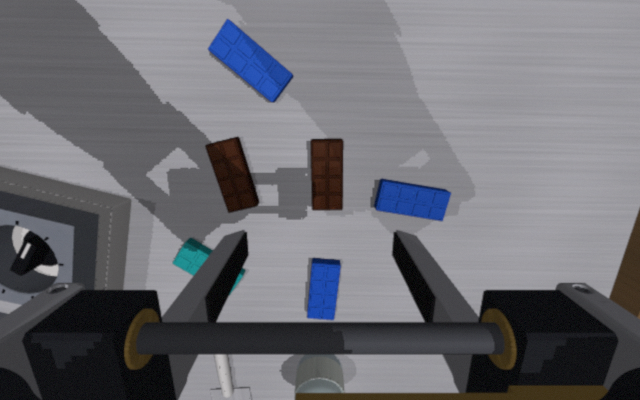

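The brown slabs show at (326,174) and (232,174), with bystander bars blue and turquoise. Descending on the slab at (326,174).

```bash
python3 -m crank '[{"offset":[-0.002,0.004,-0.04],"spin":1},{"offset":[-0.002,0.004,-0.08],"spin":1},{"offset":[-0.002,0.004,-0.12],"spin":1},{"offset":[-0.002,0.004,-0.15],"spin":1},{"offset":[-0.002,0.004,-0.175],"spin":1},{"offset":[-0.002,0.004,-0.19],"spin":1},{"offset":[-0.002,0.004,-0.2],"spin":1},{"offset":[-0.002,0.004,-0.2],"spin":1}]' 1 20
python3 -m crank '[{"offset":[0,0,0],"spin":0},{"offset":[0,0,0],"spin":0},{"offset":[0,0,0],"spin":0},{"offset":[0,0,0],"spin":0},{"offset":[0,0,0],"spin":0},{"offset":[0,0,0],"spin":0},{"offset":[0,0,0],"spin":0},{"offset":[0,0,0],"spin":0}]' 0 25
python3 -m crank '[{"offset":[0,0,0.02],"spin":0},{"offset":[0,0,0.05],"spin":0},{"offset":[0,0,0.09],"spin":0},{"offset":[0,0,0.13],"spin":0},{"offset":[0,0,0.17],"spin":0},{"offset":[0,0,0.2],"spin":0},{"offset":[0,0,0.2],"spin":0},{"offset":[0,0,0.2],"spin":0}]' - 25
```

```text
clock: 4.65
eef_pos: [396.8, 370.7, 4.0]
eef_rot: [-3.14, -0.002, -3.108]
wrist_force: [-0.3, 0.1, -0.3]
finger_gap: 93.8
clock: 5.32
eef_pos: [396.9, 370.9, 4.2]
eef_rot: [-3.141, -0.002, -3.108]
wrist_force: [0.6, 1.3, -0.1]
finger_gap: 44.0
clock: 5.98
eef_pos: [397.2, 371.1, 205.3]
eef_rot: [3.141, 0.0, -3.108]
wrist_force: [-0.7, -0.6, -2.8]
finger_gap: 39.9
```

```bash
python3 -m crank '[{"offset":[0.015,-0.035,0.01],"spin":-2},{"offset":[0.03,-0.07,0.02],"spin":-4},{"offset":[0.045,-0.105,0.03],"spin":-6},{"offset":[0.06,-0.14,0.04],"spin":-8},{"offset":[0.075,-0.175,0.04],"spin":-10},{"offset":[0.09,-0.21,0.04],"spin":-11},{"offset":[0.105,-0.245,0.04],"spin":-11},{"offset":[0.12,-0.28,0.04],"spin":-11}]' - 25
python3 -m crank '[{"offset":[0.015,-0.035,0],"spin":0},{"offset":[0.03,-0.07,0],"spin":0},{"offset":[0.04,-0.11,0],"spin":0},{"offset":[0.04,-0.13,0],"spin":0},{"offset":[0.04,-0.13,0],"spin":0},{"offset":[0.04,-0.13,0],"spin":0},{"offset":[0.04,-0.13,0],"spin":0},{"offset":[0.04,-0.13,0],"spin":0}]' - 25
python3 - <<'E'
from h import *
p=shot('wrist','w2.png'); s=st(); print(s['clock'],s['eef_pos'],np.degrees(s['eef_rot']))
for n in ['melter','dial','round_key','square_key','bar_key','dial_pointer']:
    for d in manip.search_frame(p,n): print(n,round(d['conf'],2),np.round(d['location'],1),np.round(proj(p,d['location'])[0]))
E
```

```text
clock: 6.65
eef_pos: [517.0, 89.2, 243.2]
eef_rot: [-3.141, -0.002, 2.983]
wrist_force: [0.8, 1.0, 0.1]
finger_gap: 39.8
clock: 7.32
eef_pos: [556.8, -39.8, 242.5]
eef_rot: [-3.141, -0.004, 2.984]
wrist_force: [-0.0, 0.3, -0.9]
finger_gap: 40.0
7.3667 [556.88725046 -39.76592809 242.80304352] [-1.79987576e+02 -1.79878943e-01  1.70980741e+02]
melter 0.64 [514.6 -35.1 101. ] [319. 148.]
melter 0.45 [781.9 217.5   1.1] [503. 283.]
dial 0.97 [473.5  52.1  74. ] [392.  95.]
dial 0.55 [ 470.2 -368.9   -0. ] [ 76. 145.]
dial 0.26 [443.2 -70.3 115. ] [270.  82.]
round_key 0.71 [455.1 -21.2 116.1] [323.  86.]
round_key 0.42 [474.8  54.4  70.3] [393.  96.]
square_key 0.95 [ 427.5 -125.2  117.1] [209.  73.]
square_key 0.71 [444.2 -68.  116.9] [273.  82.]
bar_key 0.7 [445.7 -71.3 116.9] [270.  84.]
dial_pointer 0.61 [471.2  46.   66.8] [385.  94.]
```

View pics/w2.png

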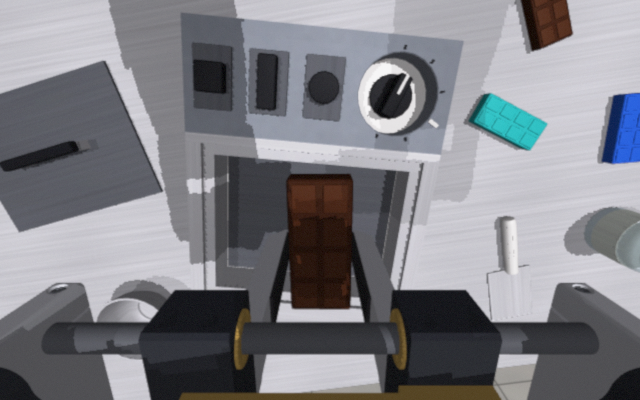

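The view shows the held slab at (320,240), the square key at (210,75), bar (268,82), round (323,88), dial (391,95), and the long mark at (434,123). The front panel corners are at (182,13) and (462,41).

```bash
cat >> h.py <<'E'
def melter(cx,cy,yaw):
    c,s=np.cos(np.radians(yaw)),np.sin(np.radians(yaw))
    return lambda x,y: np.round([cx+c*x-s*y,cy+s*x+c*y],1)
E
python3 - <<'E'
from h import *
p=shot('wrist')
im=np.array(p['pixels'])
A=back(p,[(182,13),(462,41)],101)[:,:2]; print('corners',A, np.linalg.norm(A[0]-A[1]))
K=back(p,[(210,75),(268,82),(323,88)],115)[:,:2]; D=back(p,[(434,123)],101)[:,:2]; dc=back(p,[(393,96)],101)[:,:2]
print(K,D,dc)
v=A[1]-A[0]; yaw=np.degrees(np.arctan2(-v[0],v[1])); f=A.mean(0)
c=np.cos(np.radians(yaw)),np.sin(np.radians(yaw)); C=f+165*np.array(c); print('yaw',yaw,'centre',C)
M=melter(*C,yaw); print('basin',M(55,0))
vis=im[:,:,::-1].copy()
def poly(pts,z,col):
    w=np.array([list(M(x,y))+[z] for x,y in pts]); cv2.polylines(vis,[proj(p,w).round().astype(int)],True,col,1)
poly([(-165,-135),(-165,135),(165,135),(165,-135)],101,(0,0,255))
poly([(-27,-107),(-27,107),(137,107),(137,-107)],95,(0,255,0))
poly([(-39,-119),(-39,119),(149,119),(149,-119)],101,(255,0,0))
poly([(-27,-107),(-27,107),(137,107),(137,-107)],45,(0,255,255))
cv2.imwrite('pics/w2o.png',vis)
for c in ('scene','side'):
    p=shot(c); vis=np.array(p['pixels'])[:,:,::-1].copy()
    poly([(-165,-135),(-165,135),(165,135),(165,-135)],101,(0,0,255)); poly([(-27,-107),(-27,107),(137,107),(137,-107)],45,(0,255,255))
    cv2.imwrite(f'pics/{c}o.png',vis)
a=cv2.imread('pics/w2o.png')[:330,170:480]; b=cv2.imread('pics/sceneo.png')[150:315,215:370]; d=cv2.imread('pics/sideo.png')[165:310,260:450]
rs=lambda i:cv2.resize(i,(380,int(i.shape[0]*380/i.shape[1])))
r=np.vstack([rs(b),rs(d)])[:600]; o=np.zeros((600,790,3),np.uint8); o[:rs(a).shape[0],:380]=rs(a)[:600]; o[:r.shape[0],400:780]=r; cv2.imwrite('pics/o.png',o)
E
```

```text
corners [[ 369.9577998  -142.67985393]
 [ 435.29222129  116.50372181]] 267.2914375147263
[[ 428.79971529 -126.32385713]
 [ 443.52985776  -73.29720481]
 [ 457.09638108  -22.32214872]] [[508.0274937   86.08778564]] [[474.92425542  46.54598182]]
yaw -14.148234005153299 centre [562.61999727 -53.41924781]
basin [616.  -66.9]
```

View pics/o.png

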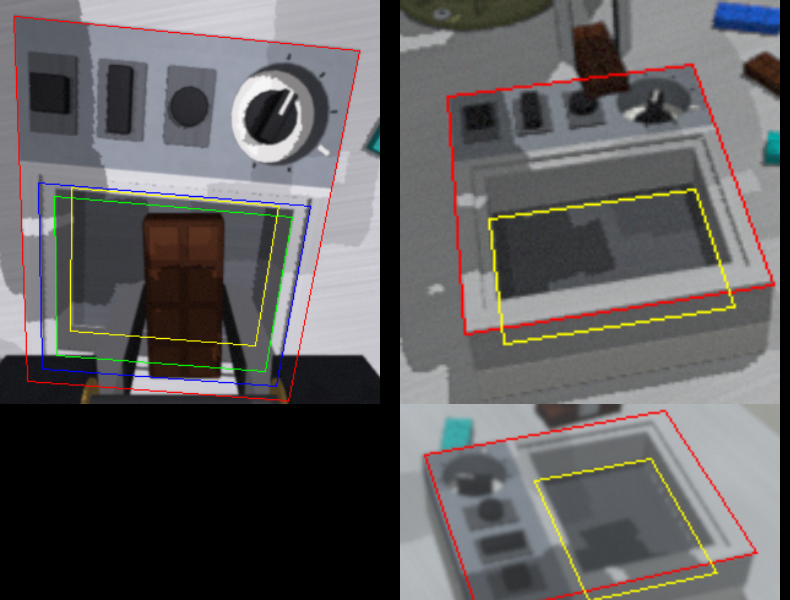

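The overlay fits the box in all three views: melter yaw −14.2°, basin centre (616,−67). Lowering slab one at local (55,+45), world (627,−23).

```bash
python3 -m crank '[{"offset":[0.035,0.008,0],"spin":-2},{"offset":[0.07,0.0165,0],"spin":-5},{"offset":[0.07,0.0165,-0.03],"spin":-5},{"offset":[0.07,0.0165,-0.07],"spin":-5},{"offset":[0.07,0.0165,-0.1],"spin":-5},{"offset":[0.07,0.0165,-0.12],"spin":-5},{"offset":[0.07,0.0165,-0.14],"spin":-5},{"offset":[0.07,0.0165,-0.15],"spin":-5}]' - 25
python3 -m crank '[{"offset":[0,0,-0.01],"spin":0},{"offset":[0,0,-0.02],"spin":0},{"offset":[0,0,-0.03],"spin":0},{"offset":[0,0,-0.036],"spin":0},{"offset":[0,0,-0.04],"spin":0},{"offset":[0,0,-0.041],"spin":0},{"offset":[0,0,-0.041],"spin":0},{"offset":[0,0,-0.041],"spin":0}]' - 25
```

```text
clock: 8.48
eef_pos: [626.1, -24.1, 90.5]
eef_rot: [-3.141, -0.006, 2.896]
wrist_force: [-0.9, -0.2, -2.0]
finger_gap: 39.5
clock: 9.15
eef_pos: [627.6, -24.2, 53.2]
eef_rot: [3.142, -0.001, 2.896]
wrist_force: [-8.9, 1.3, 25.3]
finger_gap: 39.7
```

```bash
python3 -m crank '[{"offset":[0,0,0.002],"spin":0},{"offset":[0,0,0.002],"spin":0},{"offset":[0,0,0.002],"spin":0},{"offset":[0,0,0.002],"spin":0},{"offset":[0,0,0.002],"spin":0},{"offset":[0,0,0.002],"spin":0},{"offset":[0,0,0.002],"spin":0},{"offset":[0,0,0.002],"spin":0}]' 0.62 25
python3 -m crank '[{"offset":[0,0,0.02],"spin":0},{"offset":[0,0,0.06],"spin":0},{"offset":[0,0,0.1],"spin":0},{"offset":[0,0,0.14],"spin":0},{"offset":[0,0,0.18],"spin":0},{"offset":[-0.03,0.02,0.19],"spin":0},{"offset":[-0.06,0.04,0.19],"spin":0},{"offset":[-0.09,0.06,0.19],"spin":0}]' 1 25
python3 - <<'E'
from h import *
p=shot('wrist','w3.png'); im=np.array(p['pixels']); s=st(); print(s['clock'],s['eef_pos'],np.degrees(s['eef_rot']))
M=melter(562.6,-53.4,-14.15)
for d in manip.masks_of(p,'slab1'):
    m=d['mask']; print(round(d['conf'],2),rect(p,m,63),rect(p,m,18),im[m].mean(0).round())
p=shot('scene');im=np.array(p['pixels'])
for d in manip.masks_of(p,'slab1'):
    m=d['mask']; print(round(d['conf'],2),rect(p,m,18),im[m].mean(0).round())
E
```

```text
clock: 9.82
eef_pos: [627.6, -24.2, 55.1]
eef_rot: [-3.142, -0.001, 2.896]
wrist_force: [0.6, -0.2, 0.3]
finger_gap: 58.0
clock: 10.48
eef_pos: [536.6, 36.2, 245.6]
eef_rot: [3.141, 0.0, 2.895]
wrist_force: [0.6, -0.3, -0.3]
finger_gap: 94.4
10.5333 [532.29823878  39.20424256 245.22158099] [ 1.79972763e+02 -1.32306911e-01  1.65997491e+02]
0.73 [710.  366.5 165.9  70.9  51. ] [741.7 405.1 186.5  79.7  51. ] [144. 147. 148.]
0.71 [521.3 194.2  83.2  36.   56.5] [529.5 211.4  93.6  40.5  56.5] [ 42. 156. 159.]
0.7 [411.6 231.   70.5  41.7  14.3] [406.2 252.8  79.3  46.9  14.3] [66. 41. 31.]
0.7 [437.7 395.   25.1  16.   79.1] [435.6 437.1  28.3  18.   79.1] [ 30.  56. 115.]
0.63 [624.7 -24.5  93.5  40.3 -14.1] [645.8 -34.5 105.1  45.4 -14.1] [58. 31. 20.]
0.59 [550.8 333.   81.1  46.4  -4.3] [562.7 367.4  91.1  52.2  -4.3] [ 38.  78. 172.]
0.93 [533.7 210.8  89.2  60.9  55.7] [ 22. 126. 125.]
0.92 [586.7  -6.7  97.4  46.9 -15.2] [63. 40. 29.]
0.89 [571.  367.4 107.7  51.8  -6.5] [ 37.  76. 154.]
0.75 [406.9 250.5  98.1  55.   12.8] [55. 35. 26.]
0.67 [432.9 475.7  95.3  65.1  83.5] [ 36.  75. 148.]
0.63 [279.4 284.5  87.4  66.9  49.1] [ 40.  75. 144.]
0.34 [391.3  91.5  60.2  34.7 -25.8] [49. 50. 51.]
```

View pics/w3.png

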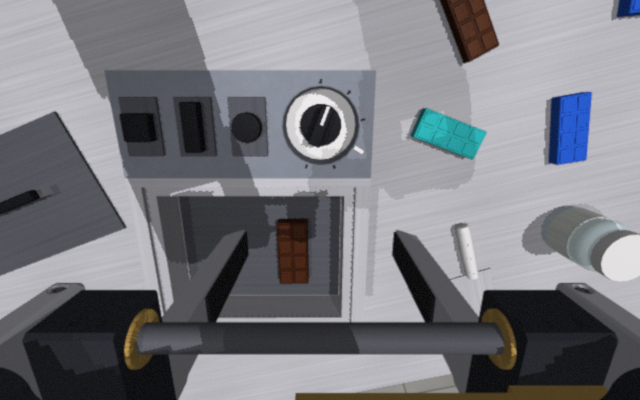

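Slab one lies flat at (292,252) in the basin, squared with it. Next, the second brown slab at about (401,252), yaw 15°.

```bash
python3 -m crank '[{"offset":[-0.02,0.033,0],"spin":4},{"offset":[-0.04,0.066,0],"spin":8},{"offset":[-0.06,0.1,-0.01],"spin":12},{"offset":[-0.08,0.133,-0.02],"spin":16},{"offset":[-0.1,0.166,-0.03],"spin":20},{"offset":[-0.131,0.2,-0.04],"spin":25},{"offset":[-0.131,0.213,-0.04],"spin":29},{"offset":[-0.131,0.213,-0.04],"spin":29}]' 1 25
python3 - <<'E'
from h import *
p=shot('wrist'); im=np.array(p['pixels']); s=st(); print(s['clock'],s['eef_pos'],np.degrees(s['eef_rot']))
for d in manip.masks_of(p,'slab1'):
    m=d['mask']; print(round(d['conf'],2),rect(p,m,18),im[m].mean(0).round())
E
```

```text
clock: 11.35
eef_pos: [406.0, 251.4, 205.1]
eef_rot: [3.141, -0.001, -2.874]
wrist_force: [0.2, -0.2, -0.5]
finger_gap: 93.8
11.4 [406.86150457 250.00432347 205.42021438] [-1.79998046e+02 -9.66733108e-03 -1.64923797e+02]
0.82 [399.9 256.2  91.   40.6  15.9] [61. 37. 27.]
0.79 [426.9 480.1  99.4  42.7  81.2] [ 36.  74. 160.]
0.72 [269.8 285.   90.1  42.9  51.5] [ 37.  73. 155.]
0.64 [555.  371.2  87.5  44.4  -4.5] [ 29.  67. 155.]
0.55 [636.3 -47.4  66.5  54.2 -13.7] [42. 25. 18.]
```

```bash
python3 -m crank '[{"offset":[-0.006,0.004,-0.04],"spin":1},{"offset":[-0.006,0.004,-0.08],"spin":1},{"offset":[-0.006,0.004,-0.12],"spin":1},{"offset":[-0.006,0.004,-0.15],"spin":1},{"offset":[-0.006,0.004,-0.175],"spin":1},{"offset":[-0.006,0.004,-0.19],"spin":1},{"offset":[-0.006,0.004,-0.2],"spin":1},{"offset":[-0.006,0.004,-0.2],"spin":1}]' 1 25
python3 -m crank '[{"offset":[0,0,0],"spin":0},{"offset":[0,0,0],"spin":0},{"offset":[0,0,0],"spin":0},{"offset":[0,0,0],"spin":0},{"offset":[0,0,0],"spin":0},{"offset":[0,0,0],"spin":0},{"offset":[0,0,0],"spin":0},{"offset":[0,0,0],"spin":0}]' 0 30
python3 -m crank '[{"offset":[0,0,0.02],"spin":0},{"offset":[0,0,0.05],"spin":0},{"offset":[0,0,0.09],"spin":0},{"offset":[0,0,0.13],"spin":0},{"offset":[0,0,0.17],"spin":0},{"offset":[0,0,0.2],"spin":0},{"offset":[0,0,0.2],"spin":0},{"offset":[0,0,0.2],"spin":0}]' - 30
```

```text
clock: 12.12
eef_pos: [401.5, 251.8, 4.0]
eef_rot: [-3.141, -0.003, -2.867]
wrist_force: [-0.2, 0.1, -0.8]
finger_gap: 94.2
clock: 12.78
eef_pos: [401.6, 252.0, 4.2]
eef_rot: [-3.141, -0.002, -2.867]
wrist_force: [-0.4, 0.8, 1.2]
finger_gap: 44.2
clock: 13.45
eef_pos: [401.9, 252.2, 205.1]
eef_rot: [3.142, 0.0, -2.866]
wrist_force: [-0.5, -0.5, -1.2]
finger_gap: 39.5
```

```bash
python3 -m crank '[{"offset":[0.018,-0.034,0.005],"spin":-4},{"offset":[0.036,-0.068,0.01],"spin":-8},{"offset":[0.054,-0.102,0.01],"spin":-12},{"offset":[0.072,-0.136,0.01],"spin":-16},{"offset":[0.09,-0.17,0.01],"spin":-20},{"offset":[0.11,-0.2,0.01],"spin":-24},{"offset":[0.13,-0.23,0.01],"spin":-28},{"offset":[0.15,-0.26,0.01],"spin":-30}]' - 30
python3 -m crank '[{"offset":[0.02,-0.035,0],"spin":0},{"offset":[0.04,-0.07,0],"spin":0},{"offset":[0.053,-0.103,0],"spin":0},{"offset":[0.053,-0.103,0],"spin":0},{"offset":[0.053,-0.103,0],"spin":0},{"offset":[0.053,-0.103,0],"spin":0},{"offset":[0.053,-0.103,0],"spin":0},{"offset":[0.053,-0.103,0],"spin":0}]' - 30
python3 - <<'E'
from h import *
s=st(); print(s['clock'],s['eef_pos'],np.degrees(s['eef_rot']))
p=shot('wrist','w4.png'); vis=np.array(p['pixels'])[:,:,::-1].copy()
E
```

```text
clock: 14.12
eef_pos: [552.0, -9.6, 212.9]
eef_rot: [-3.141, -0.003, 2.889]
wrist_force: [0.1, 0.9, 0.1]
finger_gap: 39.6
clock: 14.78
eef_pos: [604.7, -111.4, 212.7]
eef_rot: [-3.141, -0.003, 2.89]
wrist_force: [-0.7, -0.3, -0.6]
finger_gap: 39.7
14.7833 [ 604.7145     -111.43800438  212.72963612] [-1.79974032e+02 -1.74633579e-01  1.65597697e+02]
```

View pics/w4.png

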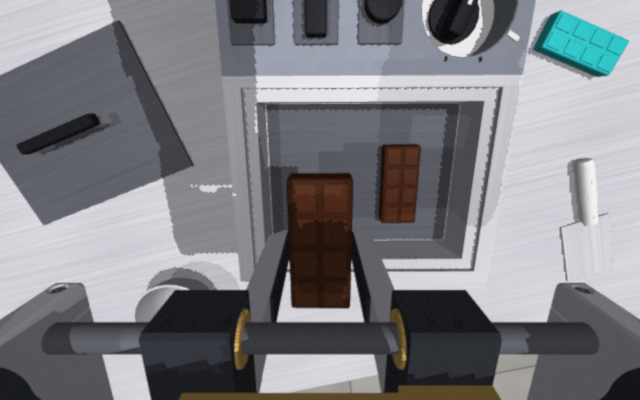

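The held slab hangs square over the free left half of the basin, and slab one is flat at (400,183). Lowering.

```bash
python3 -m crank '[{"offset":[0,0,-0.04],"spin":0},{"offset":[0,0,-0.075],"spin":0},{"offset":[0,0,-0.1],"spin":0},{"offset":[0,0,-0.125],"spin":0},{"offset":[0,0,-0.14],"spin":0},{"offset":[0,0,-0.15],"spin":0},{"offset":[0,0,-0.156],"spin":0},{"offset":[0,0,-0.157],"spin":0}]' - 30
python3 -m crank '[{"offset":[0,0,0],"spin":0},{"offset":[0,0,0],"spin":0},{"offset":[0,0,0],"spin":0},{"offset":[0,0,0],"spin":0},{"offset":[0,0,0],"spin":0},{"offset":[0,0,0],"spin":0},{"offset":[0,0,0],"spin":0},{"offset":[0,0,0],"spin":0}]' 0.62 30
python3 -m crank '[{"offset":[0,0,0.02],"spin":0},{"offset":[0,0,0.06],"spin":0},{"offset":[0,0,0.1],"spin":0},{"offset":[0,0,0.14],"spin":0},{"offset":[0,0,0.18],"spin":0},{"offset":[-0.02,-0.03,0.19],"spin":0},{"offset":[-0.04,-0.06,0.19],"spin":0},{"offset":[-0.06,-0.09,0.19],"spin":0}]' 1 30
python3 - <<'E'
from h import *
p=shot('wrist','w5.png'); im=np.array(p['pixels']); s=st(); print(s['clock'],s['eef_pos'],np.degrees(s['eef_rot']))
for d in manip.masks_of(p,'slab1'):
    m=d['mask']; print(round(d['conf'],2),rect(p,m,63),im[m].mean(0).round())
for d in manip.masks_of(p,'cover'): print('cover',round(d['conf'],2),rect(p,d['mask'],5))
for d in manip.masks_of(p,'cover_handle'): print('h',round(d['conf'],2),rect(p,d['mask'],40))
E
```

```text
clock: 15.5
eef_pos: [605.0, -111.0, 56.2]
eef_rot: [-3.141, -0.002, 2.891]
wrist_force: [-0.1, 0.0, -0.5]
finger_gap: 39.6
clock: 16.17
eef_pos: [605.1, -111.0, 56.3]
eef_rot: [-3.141, -0.002, 2.891]
wrist_force: [0.2, 0.3, 0.2]
finger_gap: 58.2
clock: 16.83
eef_pos: [544.5, -201.8, 247.3]
eef_rot: [-3.141, -0.0, 2.892]
wrist_force: [0.1, -0.6, -1.0]
finger_gap: 94.1
16.8833 [ 541.49866407 -206.49623733  246.86100937] [-1.79896163e+02 -9.96993019e-02  1.65484859e+02]
0.94 [518.2 158.   65.   40.9  56.1] [ 45. 162. 165.]
0.77 [ 603.8 -114.    91.9   42.9  -13.9] [66. 37. 25.]
0.64 [624.7 -28.9  90.5  46.4 -14.2] [64. 35. 23.]
cover 0.58 [ 476.8 -394.6  233.4  182.1  -83.5]
h 0.68 [438.4 -50.5  62.1  27.  -14.2]
h 0.65 [476.4  76.8  59.3  52.6  80.5]
h 0.61 [ 475.4 -377.5  214.   167.   -83.5]
```

```bash
python3 - <<'E'
from h import *
s=st(); print(np.degrees(s['joints']).round(1),np.degrees(s['eef_rot']))
E
python3 -m crank '[{"offset":[-0.01,-0.02,0],"spin":-7},{"offset":[-0.02,-0.045,0],"spin":-14},{"offset":[-0.03,-0.07,0],"spin":-21},{"offset":[-0.04,-0.1,0],"spin":-28},{"offset":[-0.05,-0.125,0],"spin":-35},{"offset":[-0.06,-0.15,0],"spin":-42},{"offset":[-0.066,-0.175,0],"spin":-49},{"offset":[-0.066,-0.187,0],"spin":-56}]' 1 30
python3 -m crank '[{"offset":[0,0,-0.03],"spin":-6},{"offset":[0,0,-0.06],"spin":-13},{"offset":[0,0,-0.08],"spin":-13},{"offset":[0,0,-0.08],"spin":-13},{"offset":[0,0,-0.08],"spin":-13},{"offset":[0,0,-0.08],"spin":-13},{"offset":[0,0,-0.08],"spin":-13},{"offset":[0,0,-0.08],"spin":-13}]' 1 30
python3 - <<'E'
from h import *
p=shot('wrist','w6.png'); s=st(); print(s['clock'],s['eef_pos'],np.degrees(s['eef_rot']),np.degrees(s['joints']).round(1))
for d in manip.masks_of(p,'cover_handle'): print('h',round(d['conf'],2),rect(p,d['mask'],40))
for c in ('scene','side'):
    q=shot(c)
    for d in manip.masks_of(q,'cover'): print(c,'cover',round(d['conf'],2),rect(q,d['mask'],5))
E
```

```text
[-23.9  19.7  78.4  -0.   82.  -99.4] [-1.79993673e+02 -1.04642000e-01  1.65540054e+02]
clock: 17.7
eef_pos: [478.5, -390.1, 246.2]
eef_rot: [-3.141, -0.002, 1.905]
wrist_force: [-0.8, 0.1, 0.6]
finger_gap: 94.2
clock: 18.37
eef_pos: [479.1, -390.3, 167.7]
eef_rot: [3.14, -0.0, 1.679]
wrist_force: [-0.2, 0.1, -0.3]
finger_gap: 93.8
18.4167 [ 478.89963857 -390.28172786  167.39021764] [ 1.79955806e+02 -3.43822253e-02  9.61872261e+01] [-42.6  27.6  77.9   0.1  74.5 -48.8]
h 0.84 [ 475.1 -385.9  208.9  163.   -83.1]
scene cover 0.69 [ 476.4 -393.1  229.9  186.2  -83.2]
side cover 0.79 [ 473.5 -393.5  232.1  182.9  -83.5]
```

View pics/w6.png

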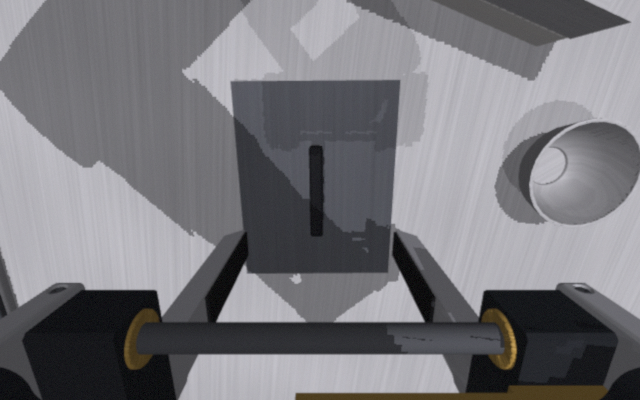

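The bar handle is at (316,191), upright between the fingers. The bowl at (585,170) is clear. Gripping the handle.

```bash
python3 -m crank '[{"offset":[-0.004,-0.003,-0.03],"spin":0.5},{"offset":[-0.004,-0.003,-0.06],"spin":0.5},{"offset":[-0.004,-0.003,-0.09],"spin":0.5},{"offset":[-0.004,-0.003,-0.115],"spin":0.5},{"offset":[-0.004,-0.003,-0.135],"spin":0.5},{"offset":[-0.004,-0.003,-0.147],"spin":0.5},{"offset":[-0.004,-0.003,-0.152],"spin":0.5},{"offset":[-0.004,-0.003,-0.152],"spin":0.5}]' 1 50
python3 -m crank '[{"offset":[0,0,0],"spin":0},{"offset":[0,0,0],"spin":0},{"offset":[0,0,0],"spin":0},{"offset":[0,0,0],"spin":0},{"offset":[0,0,0],"spin":0},{"offset":[0,0,0],"spin":0},{"offset":[0,0,0],"spin":0},{"offset":[0,0,0],"spin":0}]' 0 50
python3 -m crank '[{"offset":[0,0,0],"spin":0},{"offset":[0,0,0],"spin":0},{"offset":[0,0,0.01],"spin":0},{"offset":[0,0,0.02],"spin":0},{"offset":[0,0,0.04],"spin":0},{"offset":[0,0,0.07],"spin":0},{"offset":[0,0,0.1],"spin":0},{"offset":[0,0,0.1],"spin":0}]' - 50
```

```text
clock: 19.33
eef_pos: [474.4, -393.1, 13.9]
eef_rot: [-3.141, -0.003, 1.687]
wrist_force: [-0.6, 0.0, 0.4]
finger_gap: 93.9
clock: 20.0
eef_pos: [474.4, -393.0, 13.9]
eef_rot: [-3.141, -0.003, 1.687]
wrist_force: [0.5, -0.2, 0.0]
finger_gap: 43.9
clock: 20.67
eef_pos: [476.3, -394.8, 121.4]
eef_rot: [3.136, 0.005, 1.687]
wrist_force: [0.7, -0.8, 0.6]
finger_gap: 0.5
```

Lifted before the fingers had shut, so the gripper came up empty. Checking the cover.

```bash
python3 -m crank '[{"offset":[0,0,0.05],"spin":0},{"offset":[0,0,0.05],"spin":0},{"offset":[0,0,0.05],"spin":0},{"offset":[0,0,0.05],"spin":0},{"offset":[0,0,0.05],"spin":0},{"offset":[0,0,0.05],"spin":0},{"offset":[0,0,0.05],"spin":0},{"offset":[0,0,0.05],"spin":0}]' 0.5 50
python3 - <<'E'
from h import *
p=shot('wrist','w7.png'); s=st(); print(s['clock'],s['eef_pos'],np.degrees(s['eef_rot']))
for d in manip.masks_of(p,'cover'): print('w',round(d['conf'],2),rect(p,d['mask'],5))
for c in ('scene','side'):
    q=shot(c)
    for d in manip.masks_of(q,'cover'): print(c,'cover',round(d['conf'],2),rect(q,d['mask'],5))
E
```

```text
clock: 21.33
eef_pos: [476.1, -394.6, 170.6]
eef_rot: [3.137, 0.004, 1.687]
wrist_force: [-0.3, -0.4, 0.3]
finger_gap: 46.3
21.3833 [ 476.14689556 -394.65459136  170.81009701] [179.72566621   0.23987548  96.66592948]
w 0.77 [ 475.1 -394.5  230.9  181.3  -83.1]
scene cover 0.91 [ 474.4 -393.3  232.2  189.2  -83.5]
side cover 0.7 [ 472.8 -394.1  232.7  183.4  -84.1]
side cover 0.26 [ 768.3 -324.3  131.3  102.1    6. ]
```

View pics/w7.png

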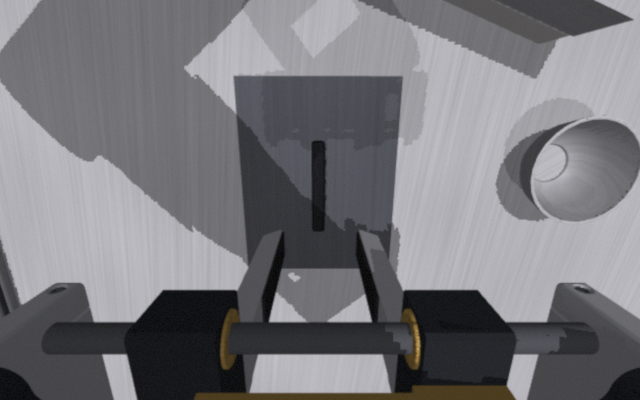

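The cover is undisturbed, with its handle at (318,186). Repeating with more closing time.

```bash
python3 -m crank '[{"offset":[-0.001,0,-0.03],"spin":0},{"offset":[-0.001,0,-0.06],"spin":0},{"offset":[-0.001,0,-0.09],"spin":0},{"offset":[-0.001,0,-0.115],"spin":0},{"offset":[-0.001,0,-0.135],"spin":0},{"offset":[-0.001,0,-0.149],"spin":0},{"offset":[-0.001,0,-0.155],"spin":0},{"offset":[-0.001,0,-0.156],"spin":0}]' 0.5 50
python3 -m crank '[{"offset":[0,0,0],"spin":0},{"offset":[0,0,0],"spin":0},{"offset":[0,0,0],"spin":0},{"offset":[0,0,0],"spin":0},{"offset":[0,0,0],"spin":0},{"offset":[0,0,0],"spin":0},{"offset":[0,0,0],"spin":0},{"offset":[0,0,0],"spin":0}]' 0 50
python3 -m crank '[{"offset":[0,0,0],"spin":0},{"offset":[0,0,0],"spin":0},{"offset":[0,0,0],"spin":0},{"offset":[0,0,0],"spin":0},{"offset":[0,0,0],"spin":0},{"offset":[0,0,0],"spin":0},{"offset":[0,0,0],"spin":0},{"offset":[0,0,0]}]' - 50
```

```text
clock: 22.3
eef_pos: [474.9, -394.4, 14.3]
eef_rot: [3.137, 0.003, 1.687]
wrist_force: [-0.0, -0.3, -0.0]
finger_gap: 47.1
clock: 22.97
eef_pos: [475.0, -394.6, 14.8]
eef_rot: [3.137, 0.004, 1.687]
wrist_force: [-1.0, 1.1, 6.2]
finger_gap: 13.2$[7]: bad value
```

```bash
python3 -m crank '[{"offset":[0,0,0.01],"spin":0},{"offset":[0,0,0.03],"spin":0},{"offset":[0,0,0.06],"spin":0},{"offset":[0,0,0.09],"spin":0},{"offset":[0,0,0.12],"spin":0},{"offset":[0,0,0.15],"spin":0},{"offset":[0,0,0.17],"spin":0},{"offset":[0,0,0.17],"spin":0}]' - 55
python3 -m crank '[{"offset":[0.01,0.03,0],"spin":-3},{"offset":[0.022,0.06,0],"spin":-6},{"offset":[0.034,0.09,0],"spin":-9},{"offset":[0.046,0.12,0],"spin":-12},{"offset":[0.058,0.15,0],"spin":-15},{"offset":[0.07,0.18,0],"spin":-18},{"offset":[0.085,0.21,0],"spin":-21},{"offset":[0.1,0.24,0],"spin":-21}]' - 55
python3 -m crank '[{"offset":[0.02,0.03,0],"spin":0},{"offset":[0.04,0.06,0],"spin":0},{"offset":[0.041,0.087,0],"spin":0},{"offset":[0.041,0.087,0],"spin":0},{"offset":[0.041,0.087,0],"spin":0},{"offset":[0.041,0.087,0],"spin":0},{"offset":[0.041,0.087,0],"spin":0},{"offset":[0.041,0.087,0],"spin":0}]' - 55
python3 - <<'E'
from h import *
s=st(); print(s['clock'],s['eef_pos'],np.degrees(s['eef_rot']),s['wrist_force'],s['moment'],s['finger_gap'])
shot('wrist','w8.png'); shot('scene','s8.png'); shot('side','d8.png')
a=cv2.imread('pics/w8.png'); b=cv2.imread('pics/s8.png')[120:320,150:450]; cv2.imwrite('pics/m8.png',np.vstack([cv2.resize(a,(512,320)),cv2.resize(b,(420,280))[:, :].copy() if 0 else np.hstack([cv2.resize(b,(420,280)),np.zeros((280,92,3),np.uint8)])]))
E
```

```text
clock: 23.63
eef_pos: [476.0, -395.5, 189.7]
eef_rot: [3.133, 0.009, 1.687]
wrist_force: [0.2, -0.1, -2.8]
finger_gap: 13.7
clock: 24.3
eef_pos: [575.8, -153.7, 188.0]
eef_rot: [3.135, 0.009, 1.317]
wrist_force: [-0.1, 0.1, -2.5]
finger_gap: 13.1
clock: 24.97
eef_pos: [616.5, -67.8, 187.7]
eef_rot: [3.135, 0.009, 1.316]
wrist_force: [0.3, -0.5, -3.7]
finger_gap: 13.7
24.9667 [616.51880759 -67.77874063 187.73826173] [179.63845182   0.52459557  75.38355012] [ 0.26283463 -0.48952874 -3.65311108] [-0.08022488  0.15659978  0.0070805 ] 13.730975874257163
```

View pics/m8.png

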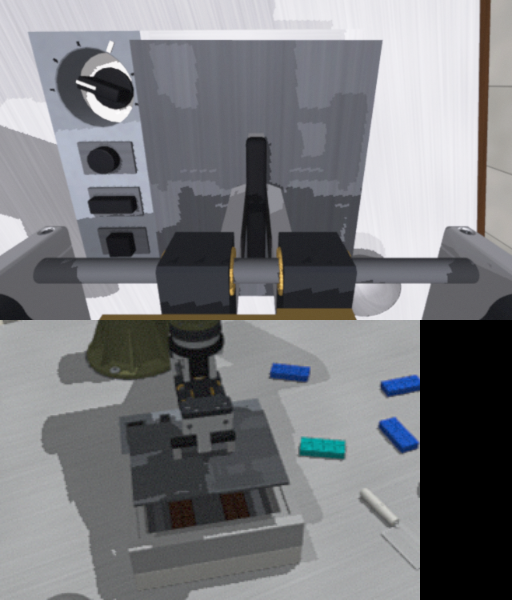

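The cover is held level above the basin, with its +y corners at about (165,51) and (476,51) in the full wrist frame and the panel's corner at (41,40). Checking the offset from these.

```bash
python3 - <<'E'
from h import *
p=shot('wrist'); s=st(); M=melter(562.6,-53.4,-14.15)
A=back(p,[(165,51),(476,51)],178.7)[:,:2]; v=A[1]-A[0]; yaw=np.degrees(np.arctan2(v[1],v[0])); u=v/np.linalg.norm(v)
C=A.mean(0)-115*np.array([-u[1],u[0]]); print('cover',C,yaw,np.linalg.norm(v))
print('corner',back(p,[(41,40)],101),M(-165,135), proj(p,list(M(-165,135))+[101]))
for n,z in (('cover',176),('melter',101)):
  for c in ('scene','side','wrist'):
    q=shot(c)
    for d in manip.masks_of(q,n)[:1]: print(c,n,round(d['conf'],2),rect(q,d['mask'],z))
for n in ('round_key','square_key','bar_key','dial'):
    for d in manip.search_frame(p,n)[:2]: print(n,round(d['conf'],2),np.round(d['location'],1))
E
```

```text
cover [618.14106867 -68.65197398] -14.485950667756548 175.89310343948858
corner [[439.48334356 116.67594599 101.        ]] [435.6 117.8] [[35.78367401 39.83344964]]
scene cover 0.65 [615.4 -65.9 230.9 184.8  75.1]
side cover 0.78 [617.1 -66.1 238.2 184.2  76.4]
wrist cover 0.65 [623.2 -45.6 187.5 183.5  75.3]
scene melter 0.96 [594.8 -60.2 403.7 270.2 -14.1]
side melter 0.62 [543.4 -83.  345.1 339.9 -14. ]
wrist melter 0.81 [561.5 -51.2 330.6 267.1 -14.1]Traceback (most recent call last):
  File "<stdin>", line 11, in <module>
ValueError: only the last four pictures can be asked about
```

```bash
python3 -m crank '[{"offset":[-0.001,0.001,-0.02],"spin":0.3},{"offset":[-0.001,0.001,-0.04],"spin":0.3},{"offset":[-0.001,0.001,-0.055],"spin":0.3},{"offset":[-0.001,0.001,-0.063],"spin":0.3},{"offset":[-0.001,0.001,-0.067],"spin":0.3},{"offset":[-0.001,0.001,-0.067],"spin":0.3},{"offset":[-0.001,0.001,-0.067],"spin":0.3},{"offset":[-0.001,0.001,-0.067],"spin":0.3}]' - 55
python3 -m crank '[{"offset":[0,0,-0.002],"spin":0},{"offset":[0,0,-0.004],"spin":0},{"offset":[0,0,-0.006],"spin":0},{"offset":[0,0,-0.008],"spin":0},{"offset":[0,0,-0.009],"spin":0},{"offset":[0,0,-0.009],"spin":0},{"offset":[0,0,-0.009],"spin":0},{"offset":[0,0,-0.009],"spin":0}]' - 55
python3 - <<'E'
from h import *
s=st(); print(s['eef_pos'],s['wrist_force'],s['moment'])
shot('wrist','w9.png'); shot('scene','s9.png'); shot('side','d9.png')
f=lambda n,y0,y1,x0,x1,w,h:cv2.resize(cv2.imread('pics/'+n)[y0:y1,x0:x1],(w,h),interpolation=cv2.INTER_CUBIC)
cv2.imwrite('pics/m9.png',np.vstack([np.hstack([f('s9.png',170,310,220,380,396,300),f('d9.png',160,300,260,440,396,300)]),f('w9.png',0,240,0,640,792,297)]))
E
```

```text
clock: 26.43
eef_pos: [616.3, -65.8, 122.1]
eef_rot: [3.133, 0.009, 1.322]
wrist_force: [-0.4, 0.2, -3.7]
finger_gap: 13.3
clock: 27.1
eef_pos: [616.3, -65.8, 113.9]
eef_rot: [3.133, 0.009, 1.322]
wrist_force: [-6.2, 0.9, 4.4]
finger_gap: 13.6
[616.33432523 -65.75336296 113.86604939] [-6.16554218  0.85902585  4.41809905] [ 0.09496355  0.67883045 -0.00826334]
```

View pics/m9.png

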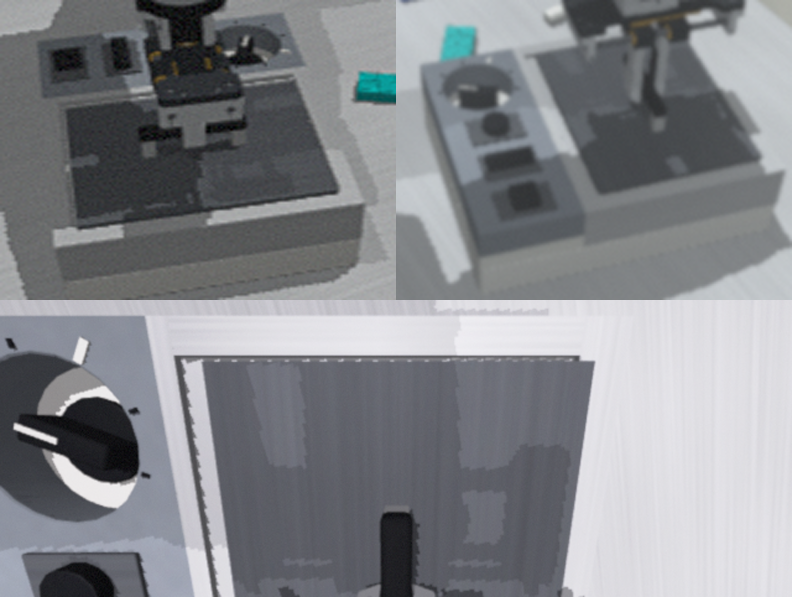

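The cover sits too far to the rear: in the wrist crop its front gap (185–205) is wide, and its rear edge (593) is over the rim line (578). Raise, shift about 8–9 mm toward the panel, and look again.

```bash
python3 -m crank '[{"offset":[0,0,0.004],"spin":0},{"offset":[0,0,0.006],"spin":0},{"offset":[-0.003,0.0005,0.006],"spin":0},{"offset":[-0.006,0.001,0.006],"spin":0},{"offset":[-0.008,0.001,0.006],"spin":0},{"offset":[-0.008,0.001,0.006],"spin":0},{"offset":[-0.008,0.001,0.006],"spin":0},{"offset":[-0.008,0.001,0.006],"spin":0}]' - 55
python3 - <<'E'
from h import *
s=st(); print(s['eef_pos'],s['wrist_force'],s['finger_gap'])
shot('wrist','w10.png')
f=lambda n,y0,y1,x0,x1,w,h:cv2.resize(cv2.imread('pics/'+n)[y0:y1,x0:x1],(w,h),interpolation=cv2.INTER_CUBIC)
cv2.imwrite('pics/m10.png',f('w10.png',0,240,100,560,792,414))
E
```

```text
clock: 27.92
eef_pos: [608.4, -64.8, 119.8]
eef_rot: [3.133, 0.009, 1.322]
wrist_force: [0.2, 0.5, -4.0]
finger_gap: 13.3
[608.36578922 -64.77101069 119.84324085] [ 0.18821872  0.49487367 -3.95725016] 13.280512115918873
```

View pics/m10.png

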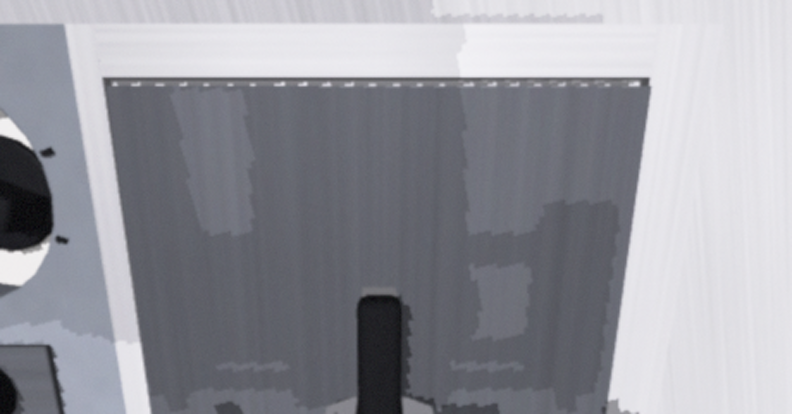

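Now centred: seat 104–650, cover 106–650, end gap even. Lowering, then pressing lightly while holding.

```bash
python3 -m crank '[{"offset":[0,0.001,-0.002],"spin":0},{"offset":[0,0.001,-0.004],"spin":0},{"offset":[0,0.001,-0.006],"spin":0},{"offset":[0,0.001,-0.008],"spin":0},{"offset":[0,0.001,-0.009],"spin":0},{"offset":[0,0.001,-0.01],"spin":0},{"offset":[0,0.001,-0.01],"spin":0},{"offset":[0,0.001,-0.01],"spin":0}]' - 55
```

```text
clock: 28.63
eef_pos: [608.4, -63.8, 110.0]
eef_rot: [3.133, 0.009, 1.322]
wrist_force: [0.8, -0.3, -1.5]
finger_gap: 13.7
```

```bash
python3 -m crank '[{"offset":[0,0,-0.001],"spin":0},{"offset":[0,0,-0.002],"spin":0},{"offset":[0,0,-0.003],"spin":0},{"offset":[0,0,-0.003],"spin":0},{"offset":[0,0,-0.003],"spin":0},{"offset":[0,0,-0.003],"spin":0},{"offset":[0,0,-0.003],"spin":0},{"offset":[0,0,-0.003],"spin":0}]' - 55
python3 -m crank '[{"offset":[0,0,0],"spin":0},{"offset":[0,0,0],"spin":0},{"offset":[0,0,0],"spin":0},{"offset":[0,0,0],"spin":0},{"offset":[0,0,0],"spin":0},{"offset":[0,0,0],"spin":0},{"offset":[0,0,0],"spin":0},{"offset":[0,0,0],"spin":0}]' 0.5 55
python3 -m crank '[{"offset":[0,0,0.03],"spin":0},{"offset":[0,0,0.06],"spin":0},{"offset":[0,0,0.06],"spin":0},{"offset":[0,0,0.06],"spin":0},{"offset":[0,0,0.06],"spin":0},{"offset":[0,0,0.06],"spin":0},{"offset":[0,0,0.06],"spin":0},{"offset":[0,0,0.06],"spin":0}]' 0.1 20
python3 - <<'E'
from h import *
s=st(); print(s['eef_pos'],s['wrist_force'],s['finger_gap'])
shot('scene','s11.png'); shot('side','d11.png');shot('wrist','w11.png')
f=lambda n,y0,y1,x0,x1,w,h:cv2.resize(cv2.imread('pics/'+n)[y0:y1,x0:x1],(w,h),interpolation=cv2.INTER_CUBIC)
cv2.imwrite('pics/m11.png',np.vstack([np.hstack([f('s11.png',170,310,220,380,396,300),f('d11.png',160,300,260,440,396,300)]),f('w11.png',0,240,0,640,792,297)]))
E
```

```text
clock: 29.3
eef_pos: [608.5, -63.8, 109.7]
eef_rot: [3.131, 0.009, 1.322]
wrist_force: [-13.3, 1.1, 22.0]
finger_gap: 13.6
clock: 29.97
eef_pos: [608.5, -63.8, 109.6]
eef_rot: [3.131, 0.009, 1.322]
wrist_force: [0.6, -0.6, -0.3]
finger_gap: 46.8
clock: 30.63
eef_pos: [608.2, -63.8, 168.7]
eef_rot: [3.133, 0.009, 1.322]
wrist_force: [-0.1, 0.5, 0.1]
finger_gap: 9.5
[608.24406801 -63.76634304 168.68899465] [-0.0612467   0.4558342   0.12156746] 9.530199427682733
```

View pics/m11.png

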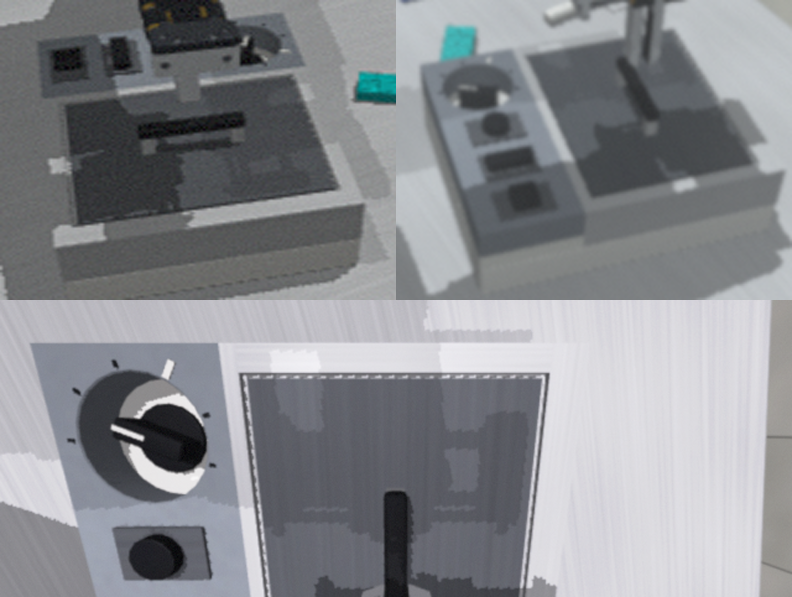

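The cover lies inside the seat with an even gap all round. Now shutting the fingers and pressing on the bar in the middle and near each end.

```bash
python3 -m crank '[{"offset":[0,0,-0.01],"spin":0},{"offset":[0,0,-0.02],"spin":0},{"offset":[0,0,-0.027],"spin":0},{"offset":[0,0,-0.031],"spin":0},{"offset":[0,0,-0.033],"spin":0},{"offset":[0,0,-0.034],"spin":0},{"offset":[0,0,-0.035],"spin":0},{"offset":[0,0,-0.036],"spin":0}]' 0 20
python3 -m crank '[{"offset":[0,0,-0.0005],"spin":0},{"offset":[0,0,-0.001],"spin":0},{"offset":[0,0,-0.001],"spin":0},{"offset":[0,0,-0.001],"spin":0},{"offset":[0,0,-0.001],"spin":0},{"offset":[0,0,-0.001],"spin":0},{"offset":[0,0,-0.001],"spin":0},{"offset":[0,0,-0.001],"spin":0}]' 0 20
```

```text
clock: 31.45
eef_pos: [608.3, -63.7, 135.1]
eef_rot: [3.132, 0.009, 1.322]
wrist_force: [-15.5, 2.0, 26.8]
finger_gap: -0.1
clock: 32.12
eef_pos: [608.5, -63.8, 135.3]
eef_rot: [3.13, 0.009, 1.322]
wrist_force: [-5.2, 0.8, 11.8]
finger_gap: -0.0
```

```bash
python3 -m crank '[{"offset":[0,0,0.008],"spin":0},{"offset":[0.004,0.017,0.008],"spin":0},{"offset":[0.0086,0.034,0.008],"spin":0},{"offset":[0.0086,0.034,0.003],"spin":0},{"offset":[0.0086,0.034,0],"spin":0},{"offset":[0.0086,0.034,-0.001],"spin":0},{"offset":[0.0086,0.034,-0.002],"spin":0},{"offset":[0.0086,0.034,-0.0025],"spin":0}]' 0 20
python3 -m crank '[{"offset":[0,0,0.008],"spin":0},{"offset":[-0.009,-0.034,0.008],"spin":0},{"offset":[-0.0172,-0.068,0.008],"spin":0},{"offset":[-0.0172,-0.068,0.003],"spin":0},{"offset":[-0.0172,-0.068,0],"spin":0},{"offset":[-0.0172,-0.068,-0.001],"spin":0},{"offset":[-0.0172,-0.068,-0.002],"spin":0},{"offset":[-0.0172,-0.068,-0.0025],"spin":0}]' 0 20
python3 -m crank '[{"offset":[0,0,0.008],"spin":0},{"offset":[0.004,0.017,0.008],"spin":0},{"offset":[0.0086,0.034,0.008],"spin":0},{"offset":[0.0086,0.034,0.003],"spin":0},{"offset":[0.0086,0.034,0],"spin":0},{"offset":[0.0086,0.034,-0.001],"spin":0},{"offset":[0.0086,0.034,-0.002],"spin":0},{"offset":[0.0086,0.034,-0.003],"spin":0}]' 0 20
```

```text
clock: 32.78
eef_pos: [617.4, -29.3, 135.2]
eef_rot: [3.129, 0.007, 1.322]
wrist_force: [-10.4, 9.3, 26.3]
finger_gap: 0.2
clock: 33.45
eef_pos: [600.1, -99.3, 135.1]
eef_rot: [3.127, 0.01, 1.322]
wrist_force: [-15.5, -12.8, 28.2]
finger_gap: 0.4
clock: 34.12
eef_pos: [609.0, -64.2, 135.0]
eef_rot: [3.126, 0.008, 1.323]
wrist_force: [-16.1, 12.6, 39.1]
finger_gap: 0.3
```

The bar top reads 135.0–135.2 mm at the middle and both ends, as expected when seated level. Now to the dial: moving so the wrist camera is over it.

```bash
python3 -m crank '[{"offset":[0,0,0.03],"spin":0},{"offset":[0,0,0.065],"spin":0},{"offset":[-0.04,0.008,0.065],"spin":0},{"offset":[-0.08,0.016,0.065],"spin":0},{"offset":[-0.12,0.024,0.065],"spin":0},{"offset":[-0.156,0.033,0.065],"spin":0},{"offset":[-0.156,0.033,0.065],"spin":0},{"offset":[-0.156,0.033,0.065],"spin":0}]' 0 20
python3 - <<'E'
from h import *
p=shot('wrist','w12.png'); s=st(); print(s['eef_pos'],np.degrees(s['eef_rot']))
M=melter(562.6,-53.4,-14.15); vis=np.array(p['pixels'])[:,:,::-1].copy()
def circ(x,y,z,r,col):
    t=np.radians(np.arange(0,360,5)); w=np.array([list(M(x+r*np.cos(a),y+r*np.sin(a)))+[z] for a in t]); cv2.polylines(vis,[proj(p,w).round().astype(int)],True,col,1)
circ(-110,77,101,40,(0,0,255)); 
for y in (5,-50,-105): circ(-110,y,117,3,(0,255,0))
for n in ('dial','dial_pointer','round_key','square_key','bar_key'):
    for d in manip.search_frame(p,n)[:2]: print(n,round(d['conf'],2),np.round(d['location'],1),proj(p,d['location'])[0].round())
for z,y in ((101,20),(103,30)): pass
# grid ticks
cv2.imwrite('pics/m12.png',vis)
E
```

```text
clock: 34.78
eef_pos: [452.1, -31.3, 200.3]
eef_rot: [3.125, 0.008, 1.323]
wrist_force: [1.2, -1.2, 0.2]
finger_gap: 0.5
[453.18042319 -31.5440336  200.38504497] [179.02269134   0.4449957   75.76702836]
dial 0.75 [473.2  55.3  74.3] [316. 100.]
dial_pointer 0.77 [471.4  49.2  70.5] [316. 107.]
round_key 0.93 [453.5 -22.6 115.4] [316. 193.]
square_key 0.52 [452.1 -19.4 116.6] [314. 190.]
bar_key 0.67 [427.1 -65.8 116. ] [301. 242.]
```

View pics/m12.png

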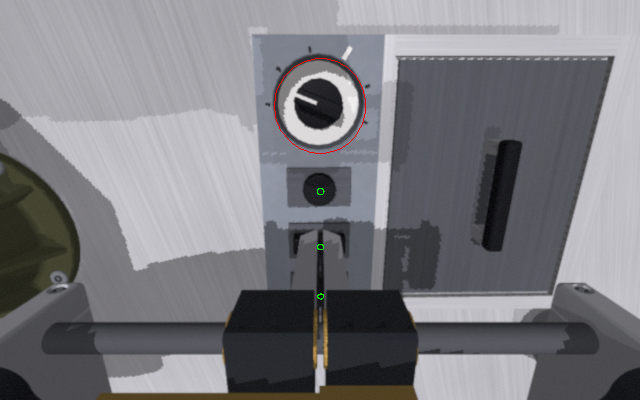

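The melter model fits: the recess circle and key centres overlay well, so the axis is at M(−110,77) ≈ (475,48). The white-lined end points left with a slight rise at (297,97), so the dial is at about 0.3 rad. The long mark is at (348,53).

```bash
python3 - <<'E'
from h import *
p=shot('wrist'); M=melter(562.6,-53.4,-14.15); im=np.array(p['pixels']).astype(int).min(2)
ax=M(-110,77); print('axis',ax)
v,u=np.mgrid[85:115,285:345]; P=back(p,np.c_[u.ravel(),v.ravel()],97)[:,:2]-ax
g=im[v.ravel(),u.ravel()]; r=np.hypot(*P.T)
k=(r<19)&(g>130); Q=P[k]; print(k.sum(),Q.mean(0))
w,V=np.linalg.eigh(np.cov(Q.T)); d=V[:,1]*np.sign(V[:,1]@Q.mean(0)); a=np.degrees(np.arctan2(d[1],d[0])); print(w,'pointer world deg',a,'dial deg',(180-14.15-a)%360, 'via mean',np.degrees(np.arctan2(*Q.mean(0)[::-1])))
lm=back(p,[(348,53)],101)[0,:2]-ax; print('mark',np.hypot(*lm),np.degrees(np.arctan2(lm[1],lm[0])),'expected',180-14.15-np.degrees(2.1))
for row in range(90,110,2): print(' '.join('%3d'%x for x in im[row,290:332:2]))
s=st(); print(s['eef_pos'],np.degrees(s['eef_rot']))
E
```

```text
axis [474.8  48.2]
68 [-7.89196597  8.80577234]
[ 0.9831786  18.14723322] pointer world deg 144.78179587526128 dial deg 21.068204124738713 via mean 131.8675354883641
mark 50.56719151614643 46.267876542697636 expected 45.528863022527105
204 221 218  72  36  32  28  23  37  38  38  37  37  37  33  39  36  34  37  32  34
220 221 186  54  35  36  39  35  29  25  31  38  36  37  37  35  34  36  34  36  37
220 221 218 177 131  65  39  40  39  36  31  23  28  33  36  32  37  32  34  35  37
221 220 199 219 219 202 150  95  49  41  36  35  33  29  28  33  30  32  35  33  31
221 180  59  85 172 213 220 216 170 129  64  38  35  35  37  28  23  26  31  33  33
221 147  26  29  34  69 132 196 219 219 200 136  82  36  36  34  37  31  25  21  29
221 154  25  21  30  25  27  52  88 172 212 218 209  65  33  32  34  32  33  33  25
220 167  39  18  17  22  26  29  30  35  81 139 162  49  31  34  33  35  33  34  32
220 186  50  28  11  17  20  21  25  27  25  33  33  30  31  31  31  33  34  33  33
220 189  47  33  20  13  15  16  10  20  27  27  28  30  30  28  32  30  30  30  32
[453.42514146 -31.40513808 199.63056964] [179.13032826   0.45268016  75.76357422]
```

```bash
python3 -m crank '[{"offset":[0.005,0.02,0],"spin":7},{"offset":[0.01,0.04,0],"spin":14},{"offset":[0.015,0.06,0],"spin":21},{"offset":[0.02,0.08,0],"spin":28},{"offset":[0.023,0.082,0],"spin":35},{"offset":[0.023,0.082,0],"spin":42},{"offset":[0.023,0.082,0],"spin":49},{"offset":[0.023,0.082,0],"spin":56}]' 0.34 20
python3 -m crank '[{"offset":[0,0,-0.01],"spin":7},{"offset":[0,0,-0.03],"spin":13},{"offset":[0,0,-0.05],"spin":13},{"offset":[0,0,-0.07],"spin":13},{"offset":[0,0,-0.08],"spin":13},{"offset":[0,0,-0.08],"spin":13},{"offset":[0,0,-0.08],"spin":13},{"offset":[0,0,-0.08],"spin":13}]' 0.34 20
python3 - <<'E'
from h import *
s=st(); print(s['eef_pos'],np.degrees(s['eef_rot']))
p=shot('wrist','w13.png'); q=shot('scene','s13.png'); e=shot('side','d13.png')
e0=np.array(s['eef_pos']); print(proj(p,e0),proj(p,[476.5,50.5,97]))
f=lambda n,y0,y1,x0,x1,w,h:cv2.resize(cv2.imread('pics/'+n)[y0:y1,x0:x1],(w,h),interpolation=cv2.INTER_CUBIC)
cv2.imwrite('pics/m13.png',np.vstack([f('w13.png',80,320,120,520,600,360),np.hstack([f('s13.png',160,230,260,380,300,175),f('d13.png',165,235,250,370,300,175)])]))
E
```

```text
clock: 35.8
eef_pos: [476.7, 50.7, 199.3]
eef_rot: [3.127, 0.008, 2.306]
wrist_force: [-0.3, 0.3, -0.6]
finger_gap: 32.0
clock: 36.47
eef_pos: [477.3, 50.7, 120.3]
eef_rot: [3.126, 0.009, 2.533]
wrist_force: [0.2, 0.5, -0.1]
finger_gap: 32.0
[477.33282091  50.74768842 120.27961181] [179.11308728   0.49187884 145.12895856]
[[320.34530083 241.71241225]] [[318.85061823 226.98244209]]
```

View pics/m13.png

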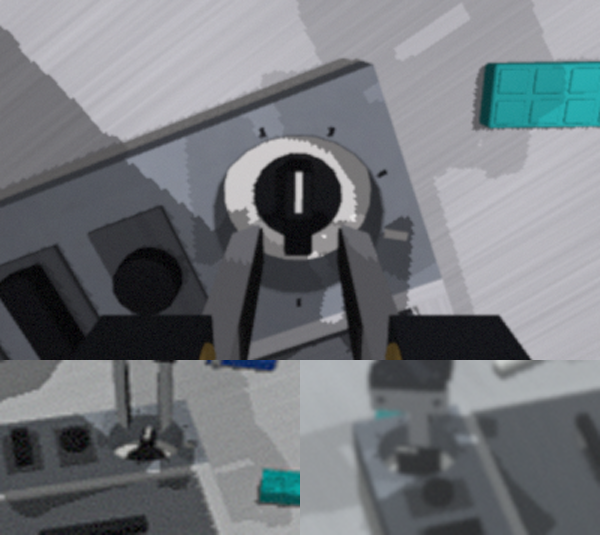

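The bar is lined up between the fingers, with its white line upright at (298,192). That was the 16th and last picture, so I go by numbers from here. Descending and gripping.

```bash
python3 -m crank '[{"offset":[-0.0005,0,-0.01],"spin":0},{"offset":[-0.0005,0,-0.02],"spin":0},{"offset":[-0.0005,0,-0.03],"spin":0},{"offset":[-0.0005,0,-0.038],"spin":0},{"offset":[-0.0005,0,-0.042],"spin":0},{"offset":[-0.0005,0,-0.043],"spin":0},{"offset":[-0.0005,0,-0.043],"spin":0},{"offset":[-0.0005,0,-0.043],"spin":0}]' 0.34 20
python3 -m crank '[{"offset":[0,0,0],"spin":0},{"offset":[0,0,0],"spin":0},{"offset":[0,0,0],"spin":0},{"offset":[0,0,0],"spin":0},{"offset":[0,0,0],"spin":0},{"offset":[0,0,0],"spin":0},{"offset":[0,0,0],"spin":0},{"offset":[0,0,0],"spin":0}]' 0 20
```

```text
clock: 37.28
eef_pos: [476.9, 50.8, 77.4]
eef_rot: [3.126, 0.009, 2.533]
wrist_force: [0.6, -0.5, -0.0]
finger_gap: 32.0
clock: 37.95
eef_pos: [476.9, 50.5, 77.6]
eef_rot: [3.126, 0.009, 2.533]
wrist_force: [-3.8, -4.2, 6.3]
finger_gap: 13.8
```

```bash
python3 -m crank '[{"offset":[-0.0003,-0.0004,0],"spin":-6},{"offset":[-0.0003,-0.0004,0],"spin":-12},{"offset":[-0.0003,-0.0004,0],"spin":-18},{"offset":[-0.0003,-0.0004,0],"spin":-24},{"offset":[-0.0003,-0.0004,0],"spin":-30},{"offset":[-0.0003,-0.0004,0],"spin":-36},{"offset":[-0.0003,-0.0004,0],"spin":-42},{"offset":[-0.0003,-0.0004,0],"spin":-48}]' 0 20
python3 -m crank '[{"offset":[0,0,0],"spin":-6},{"offset":[0,0,0],"spin":-12},{"offset":[0,0,0],"spin":-18},{"offset":[0,0,0],"spin":-24},{"offset":[0,0,0],"spin":-30},{"offset":[0,0,0],"spin":-36},{"offset":[0,0,0],"spin":-42},{"offset":[0,0,0],"spin":-47}]' 0 20
python3 -c "
from h import *
s=st(); print(s['eef_pos'],np.degrees(s['eef_rot']),s['wrist_force'],s['moment'],s['finger_gap'])"
```

```text
clock: 38.62
eef_pos: [474.5, 49.1, 77.5]
eef_rot: [3.132, 0.011, 1.69]
wrist_force: [-20.3, -13.0, 18.3]
finger_gap: 14.0
clock: 39.28
eef_pos: [471.6, 49.6, 77.5]
eef_rot: [3.138, 0.015, 0.865]
wrist_force: [-26.9, 3.5, 23.1]
finger_gap: 14.2
[471.61604375  49.60444682  77.46670505] [179.79057007   0.85696386  49.55242599] [-26.9219714    3.54825679  23.13078539] [0.78666109 5.29848981 0.07555187] 14.196328974567075
```

The side load has grown to 27 N, so the grip is off the axis. Releasing to measure and re-centre before the last few degrees.

```bash
python3 -m crank '[{"offset":[0,0,0],"spin":0},{"offset":[0,0,0],"spin":0},{"offset":[0,0,0],"spin":0},{"offset":[0,0,0],"spin":0},{"offset":[0,0,0],"spin":0},{"offset":[0,0,0],"spin":0},{"offset":[0,0,0],"spin":0},{"offset":[0,0,0],"spin":0}]' 0.34 20
python3 -m crank '[{"offset":[0,0,0.03],"spin":0},{"offset":[0,0,0.07],"spin":0},{"offset":[0,0,0.1],"spin":0},{"offset":[-0.03,-0.03,0.12],"spin":0},{"offset":[-0.05,-0.05,0.12],"spin":0},{"offset":[-0.05,-0.05,0.12],"spin":0},{"offset":[-0.05,-0.05,0.12],"spin":0},{"offset":[-0.05,-0.05,0.12],"spin":0}]' 0.34 20
cat > dial.py <<'E'
from h import *
p=shot('wrist'); s=st(); print(s['clock'],np.round(s['eef_pos'],1),np.degrees(s['eef_rot']).round(2))
im=np.array(p['pixels']); g=im.astype(int).min(2); M=melter(562.6,-53.4,-14.15)
# rectify panel at z=101 and z=97: 4 px/mm, melter axes, window x -170..-50, y 20..135
def rectify(z):
    xs=np.arange(-165,-55,.25); ys=np.arange(130,22,-.25); X,Y=np.meshgrid(xs,ys); c,sn=np.cos(np.radians(-14.15)),np.sin(np.radians(-14.15))
    W=np.c_[562.6+c*X.ravel()-sn*Y.ravel(),-53.4+sn*X.ravel()+c*Y.ravel(),np.full(X.size,z)]
    uv=proj(p,W).astype(np.float32); return cv2.remap(im,uv[:,0].reshape(X.shape),uv[:,1].reshape(X.shape),cv2.INTER_LINEAR)
A=rectify(101); B=rectify(97); ga=A.astype(int).min(2); gb=B.astype(int).min(2)
def blobs(gi,lo,name):
    n,l,st_,ce=cv2.connectedComponentsWithStats((gi>lo).astype(np.uint8))
    for i in range(1,n):
        a=st_[i,4]/16
        if 8<a<120:
            r=cv2.minAreaRect(np.argwhere(l==i)[:,::-1].astype(np.float32)); x,y=-165+ce[i][0]/4,130-ce[i][1]/4
            w,h=r[1]; ang=r[2] if w>h else r[2]+90
            print(name,'area mm2',round(a),'at local',round(x,1),round(y,1),'LxW',np.round(sorted(r[1])[::-1],0)/4,'dir cw-from-left deg',round(ang%180,1))
blobs(ga,170,'z101'); blobs(gb,150,'z97')
for n in ('dial','dial_pointer'):
    for d in manip.search_frame(p,n)[:2]: print(n,round(d['conf'],2),np.round(d['location'],1))
cv2.imwrite('pics/A.png',A[:,:,::-1])
E
python3 dial.py
```

```text
clock: 39.95
eef_pos: [471.7, 49.6, 77.5]
eef_rot: [3.138, 0.015, 0.865]
wrist_force: [0.7, 0.3, 0.3]
finger_gap: 32.0
clock: 40.62
eef_pos: [422.0, -0.3, 197.5]
eef_rot: [3.138, 0.015, 0.865]
wrist_force: [-0.4, 0.3, 0.7]
finger_gap: 32.1
40.6667 [ 4.220e+02 -1.000e-01  1.972e+02] [179.81   0.86  49.57]
z101 area mm2 52 at local -87.5 121.0 LxW [11.5   4.75] dir cw-from-left deg 120.1
z97 area mm2 95 at local -55.6 78.1 LxW [107.75   1.  ] dir cw-from-left deg 90.0
z97 area mm2 66 at local -87.0 121.5 LxW [12.5   5.75] dir cw-from-left deg 118.2
dial 0.64 [453.5 -19.2 116. ]
dial 0.6 [472.2  56.   73.8]
dial_pointer 0.83 [471.6  52.6  70.5]
```

```bash
python3 - <<'E'
from dial import *
ax=np.array([-111.2,80.4]); xs=np.arange(-165,-55,.25); ys=np.arange(130,22,-.25); X,Y=np.meshgrid(xs,ys)
dx,dy=X-ax[0],Y-ax[1]; r=np.hypot(dx,dy)
sub=gb[(abs(dy)<26).any(1)][:,(abs(dx)<26).any(0)]
for row in sub[::10]: print(' '.join('%3d'%v for v in row[::8]))
E
```

```text
40.8167 [4.22e+02 1.00e-01 1.97e+02] [179.83   0.88  49.61]
z101 area mm2 52 at local -87.5 121.0 LxW [11.5   4.75] dir cw-from-left deg 120.0
z97 area mm2 100 at local -55.6 77.5 LxW [107.75   1.  ] dir cw-from-left deg 90.0
z97 area mm2 65 at local -87.1 121.4 LxW [12.25  5.75] dir cw-from-left deg 122.3
dial 0.63 [472.6  54.4  74.2]
dial 0.3 [602.4 -56.1 101.6]
dial_pointer 0.89 [469.5  49.7  71. ]
102 120 122 122 121 120 122 120 125 139 167 195 209 209 214 214 214 215 227 230 231 206 162 155 155 153
122 122 123 123 122 127 187 198 211 213 213 204 182 187 205 207 211 214 214 220 235 235 233 231 208 178
123 122 121 122 131 199 213 209 157  92  62  38  35  35  32  35  46 140 196 214 233 235 235 234 234 234
121 122 121 165 201 212 178  83  36  37  37  36  34  32  29  38  70 226 189  76 208 235 235 236 235 230
122 126 172 204 210 110  41  36  34  34  33  34  33  25  36  37 173 216  94  36  45 190 232 235 234 219
121 164 212 214 152  37  34  32  35  36  36  32  31  29  37  92 209 140  40  33  21  41 160 219 214 212
141 200 211 168  46  35  33  33  33  33  33  30  27  35  49 189 185  62
[... 788 characters left out ...]
  24  27  27  28  25  25  29  22  21  24  30  32  26  27  24  60 189 210 210
211 211 211 211 172  44  21  24  26  28  26  27  26  22  20  24  21  31  29  27  26  55 170 209 209 210
210 210 210 211 210 161  37  26  25  26  25  25  24  19  21  22  27  27  24  25  72 160 205 210 209 209
210 210 213 211 211 192  69  30  29  27  27  25  19  21  23  23  29  27  57 120 174 208 209 211 208 210
210 210 209 209 209 209 208 173  97  31  26  22  20  32  34  47  74 149 207 210 210 209 209 208 209 210
200 209 209 210 209 211 209 209 197 146  94  87 117 120 129 191 208 208 210 210 209 209 210 209 210 211
115 191 208 209 210 209 209 210 208 207 195 152 156 125 170 209 210 209 209 210 209 209 209 209 209 182
```

The white line reads 116.4° clockwise from the user direction, matching the tool's 116.3°. The long mark reads 120.1°, and its position puts the axis at (474.3,51.6). Re-gripping there for the last 4°.

```bash
python3 -m crank '[{"offset":[0.02,0.02,0],"spin":0},{"offset":[0.04,0.04,0],"spin":0},{"offset":[0.0523,0.0515,0],"spin":0},{"offset":[0.0523,0.0515,-0.03],"spin":0},{"offset":[0.0523,0.0515,-0.06],"spin":0},{"offset":[0.0523,0.0515,-0.06],"spin":0},{"offset":[0.0523,0.0515,-0.06],"spin":0},{"offset":[0.0523,0.0515,-0.06],"spin":0}]' 0.34 20
python3 -m crank '[{"offset":[0,0,-0.01],"spin":0},{"offset":[0,0,-0.02],"spin":0},{"offset":[0,0,-0.035],"spin":0},{"offset":[0,0,-0.048],"spin":0},{"offset":[0,0,-0.056],"spin":0},{"offset":[0,0,-0.058],"spin":0},{"offset":[0,0,-0.058],"spin":0},{"offset":[0,0,-0.058],"spin":0}]' 0.34 20
python3 -m crank '[{"offset":[0,0,0],"spin":0},{"offset":[0,0,0],"spin":0},{"offset":[0,0,0],"spin":0},{"offset":[0,0,0],"spin":0},{"offset":[0,0,0],"spin":0},{"offset":[0,0,0],"spin":0},{"offset":[0,0,0],"spin":0},{"offset":[0,0,0],"spin":0}]' 0 20
```

```text
clock: 41.58
eef_pos: [474.8, 51.5, 138.5]
eef_rot: [3.138, 0.014, 0.866]
wrist_force: [-0.4, -0.0, 0.3]
finger_gap: 32.1
clock: 42.25
eef_pos: [475.1, 51.5, 81.1]
eef_rot: [3.137, 0.014, 0.866]
wrist_force: [-0.3, 0.1, 0.6]
finger_gap: 31.9
clock: 42.92
eef_pos: [474.0, 52.6, 81.5]
eef_rot: [3.14, 0.014, 0.866]
wrist_force: [-11.2, 9.6, 10.5]
finger_gap: 13.7
```

```bash
python3 -m crank '[{"offset":[-0.0005,0.0004,0],"spin":-1},{"offset":[-0.001,0.0009,0],"spin":-2},{"offset":[-0.001,0.0009,0],"spin":-3},{"offset":[-0.001,0.0009,0],"spin":-4},{"offset":[-0.001,0.0009,0],"spin":-4.2},{"offset":[-0.001,0.0009,0],"spin":-4.2},{"offset":[-0.001,0.0009,0],"spin":-4.2},{"offset":[-0.001,0.0009,0],"spin":-4.2}]' 0 20
python3 -m crank '[{"offset":[0,0,0],"spin":0},{"offset":[0,0,0],"spin":0},{"offset":[0,0,0],"spin":0},{"offset":[0,0,0],"spin":0},{"offset":[0,0,0],"spin":0},{"offset":[0,0,0],"spin":0},{"offset":[0,0,0],"spin":0},{"offset":[0,0,0],"spin":0}]' 0.34 20
python3 -m crank '[{"offset":[0,0,0.03],"spin":0},{"offset":[0,0,0.07],"spin":0},{"offset":[0,0,0.1],"spin":0},{"offset":[-0.03,-0.03,0.12],"spin":0},{"offset":[-0.05,-0.05,0.12],"spin":0},{"offset":[-0.05,-0.05,0.12],"spin":0},{"offset":[-0.05,-0.05,0.12],"spin":0},{"offset":[-0.05,-0.05,0.12],"spin":0}]' 0 20
python3 - <<'E'
from dial import *
xs=np.arange(-165,-55,.25); ys=np.arange(130,22,-.25); X,Y=np.meshgrid(xs,ys)
dx,dy=X+111.2,Y-80.4
k=(gb>120)&(np.hypot(dx,dy)<16); n,l,ss,ce=cv2.connectedComponentsWithStats(k.astype(np.uint8)); i=1+np.argmax(ss[1:,4])
q=np.c_[dx[l==i],dy[l==i]]; w,V=np.linalg.eigh(np.cov(q.T)); v=V[:,1]*np.sign(V[1,1]); print('line',ss[i,4]/16,w,q.mean(0),'deg',180-np.degrees(np.arctan2(v[1],v[0])))
E
```

```text
clock: 43.58
eef_pos: [473.8, 52.9, 81.7]
eef_rot: [3.138, 0.013, 0.792]
wrist_force: [4.8, -4.7, -4.6]
finger_gap: 13.9
clock: 44.25
eef_pos: [473.8, 52.9, 81.7]
eef_rot: [3.138, 0.013, 0.792]
wrist_force: [0.5, -0.5, 0.1]
finger_gap: 31.9
clock: 44.92
eef_pos: [424.1, 3.1, 201.7]
eef_rot: [3.138, 0.013, 0.791]
wrist_force: [-0.1, -0.2, -0.0]
finger_gap: 0.5
44.9667 [424.1   3.3 201.5] [179.81   0.77  45.38]
z101 area mm2 109 at local -55.7 81.7 LxW [107.75   1.  ] dir cw-from-left deg 90.0
z101 area mm2 50 at local -87.5 121.1 LxW [11.5  4.5] dir cw-from-left deg 121.4
z101 area mm2 42 at local -104.7 91.5 LxW [18.75  2.75] dir cw-from-left deg 121.0
z97 area mm2 100 at local -55.6 79.8 LxW [107.75   1.  ] dir cw-from-left deg 90.0
z97 area mm2 64 at local -87.3 121.5 LxW [12.25  5.5 ] dir cw-from-left deg 121.3
z97 area mm2 54 at local -104.8 91.3 LxW [19.75  3.25] dir cw-from-left deg 119.7
dial 0.95 [474.8  56.7  75.3]
dial 0.53 [493.5  10.4 100.6]
dial_pointer 0.71 [471.9  51.2  70.1]
dial_pointer 0.28 [494.2   8.2  98.1]
line 47.5 [ 0.95250568 16.7173784 ] [4.63684211 7.83322368] deg 119.931568046358
```

The dial line is at 120° against the mark's 121°, so the dial is set. Now the keys, with the fingers shut, starting with the round one at (455,−20.5).

```bash
python3 -m crank '[{"offset":[0.031,-0.0235,0],"spin":0},{"offset":[0.031,-0.0235,-0.02],"spin":0},{"offset":[0.031,-0.0235,-0.05],"spin":0},{"offset":[0.031,-0.0235,-0.07],"spin":0},{"offset":[0.031,-0.0235,-0.077],"spin":0},{"offset":[0.031,-0.0235,-0.077],"spin":0},{"offset":[0.031,-0.0235,-0.077],"spin":0},{"offset":[0.031,-0.0235,-0.077],"spin":0}]' 0 20
python3 - <<'E'
from h import *
p=shot('wrist'); s=st(); print(s['eef_pos'],proj(p,s['eef_pos']))
for n in ('round_key','bar_key','square_key'):
    for d in manip.search_frame(p,n)[:2]: print(n,round(d['conf'],2),np.round(d['location'],1),proj(p,d['location'])[0].round())
for c in ('scene','side'):
    q=shot(c)
    for n in ('round_key','bar_key','square_key'):
        for d in manip.search_frame(q,n)[:1]: print(c,n,round(d['conf'],2),np.round(d['location'],1))
E
```

```text
clock: 45.73
eef_pos: [455.9, -20.0, 125.5]
eef_rot: [3.137, 0.013, 0.793]
wrist_force: [-0.0, 0.0, -0.2]
finger_gap: 0.7
[455.80037652 -20.04600923 125.5026129 ] [[318.2895828  242.98152819]]
round_key 0.68 [462.9 -11.8 113. ] [317. 220.]
bar_key 0.73 [458.5 -68.7 116.7] [369. 279.]
bar_key 0.59 [464.2 -15.6 113.9] [323. 223.]
scene round_key 0.62 [458.2 -22.4 117.3]
scene bar_key 0.55 [619.9 -70.8 104.3]
scene square_key 0.5 [ 434.8 -125.6  117.7]
side round_key 0.47 [450.  -31.3 120.6]
side bar_key 0.68 [442.4 -75.7 117.4]
side square_key 0.54 [ 424.  -132.6  113.6]
```

```bash
python3 -m crank '[{"offset":[0,0,-0.006],"spin":0},{"offset":[0,0,-0.009],"spin":0},{"offset":[0,0,-0.011],"spin":0},{"offset":[0,0,-0.013],"spin":0},{"offset":[0,0,-0.0145],"spin":0},{"offset":[0,0,-0.0155],"spin":0},{"offset":[0,0,-0.0155],"spin":0},{"offset":[0,0,-0.0155],"spin":0}]' 0 20
```

```text
clock: 47.0
eef_pos: [455.5, -20.1, 110.7]
eef_rot: [3.138, 0.013, 0.793]
wrist_force: [-10.8, 1.6, 31.0]
finger_gap: 0.3
```

The round key reached its stop (z 110.7, 31 N). Next, the square one.

```bash
python3 -m crank '[{"offset":[0,0,0.02],"spin":0},{"offset":[0,0,0.035],"spin":0},{"offset":[-0.0095,-0.036,0.035],"spin":0},{"offset":[-0.019,-0.072,0.035],"spin":0},{"offset":[-0.0275,-0.105,0.035],"spin":0},{"offset":[-0.0275,-0.105,0.025],"spin":0},{"offset":[-0.0275,-0.105,0.015],"spin":0},{"offset":[-0.0275,-0.105,0.015],"spin":0}]' 0 20
python3 -m crank '[{"offset":[0,0,-0.006],"spin":0},{"offset":[0,0,-0.009],"spin":0},{"offset":[0,0,-0.011],"spin":0},{"offset":[0,0,-0.013],"spin":0},{"offset":[0,0,-0.0145],"spin":0},{"offset":[0,0,-0.0155],"spin":0},{"offset":[0,0,-0.0155],"spin":0},{"offset":[0,0,-0.0155],"spin":0}]' 0 20
```

```text
clock: 47.67
eef_pos: [427.0, -124.4, 123.5]
eef_rot: [3.141, 0.014, 0.792]
wrist_force: [0.7, -0.1, 0.0]
finger_gap: 0.4
clock: 48.33
eef_pos: [427.4, -123.7, 110.5]
eef_rot: [3.14, 0.013, 0.793]
wrist_force: [-15.6, 10.5, 39.0]
finger_gap: 0.6
```

```bash
python3 -m crank '[{"offset":[0,0,0.02],"spin":0},{"offset":[0,0,0.035],"spin":0},{"offset":[0.007,0.026,0.035],"spin":0},{"offset":[0.0146,0.052,0.035],"spin":0},{"offset":[0.0146,0.052,0.025],"spin":0},{"offset":[0.0146,0.052,0.015],"spin":0},{"offset":[0.0146,0.052,0.015],"spin":0},{"offset":[0.0146,0.052,0.015],"spin":0}]' 0 20
python3 -m crank '[{"offset":[0,0,-0.006],"spin":0},{"offset":[0,0,-0.009],"spin":0},{"offset":[0,0,-0.011],"spin":0},{"offset":[0,0,-0.013],"spin":0},{"offset":[0,0,-0.0145],"spin":0},{"offset":[0,0,-0.0155],"spin":0},{"offset":[0,0,-0.0155],"spin":0},{"offset":[0,0,-0.0155],"spin":0}]' 0 20
```

```text
clock: 49.0
eef_pos: [441.5, -72.0, 124.8]
eef_rot: [-3.141, 0.014, 0.793]
wrist_force: [-0.9, -0.4, 0.2]
finger_gap: 0.3
clock: 49.67
eef_pos: [441.7, -72.6, 110.8]
eef_rot: [3.14, 0.014, 0.793]
wrist_force: [-9.4, -2.6, 24.3]
finger_gap: 0.3
```

The bar key is at its stop as well (z 110.8, 24 N). Retracting, with a final check of the dial, cover and table.

```bash
python3 -m crank '[{"offset":[0,0,0.03],"spin":0},{"offset":[0,0,0.07],"spin":0},{"offset":[0,0,0.1],"spin":0},{"offset":[-0.02,0.05,0.1],"spin":0},{"offset":[-0.02,0.075,0.1],"spin":0},{"offset":[-0.02,0.075,0.1],"spin":0},{"offset":[-0.02,0.075,0.1],"spin":0},{"offset":[-0.02,0.075,0.1],"spin":0}]' 0 20
python3 - <<'E'
from dial import *
for c in ('scene','side'):
    q=shot(c,c+'end.png'); im2=np.array(q['pixels'])
    for d in manip.masks_of(q,'cover')[:1]: print(c,'cover',round(d['conf'],2),rect(q,d['mask'],100))
    for d in manip.masks_of(q,'slab1'): print(c,'slab',round(d['conf'],2),rect(q,d['mask'],18),im2[d['mask']].mean(0).round())
E
```

```text
clock: 50.33
eef_pos: [421.7, 2.3, 210.7]
eef_rot: [3.14, 0.015, 0.793]
wrist_force: [-0.7, -0.2, -0.5]
finger_gap: 0.3
50.3833 [421.8   1.9 210.7] [179.94   0.84  45.4 ]
z101 area mm2 117 at local -55.7 79.0 LxW [107.75   1.  ] dir cw-from-left deg 90.0
z101 area mm2 48 at local -87.5 121.0 LxW [11.   4.5] dir cw-from-left deg 120.6
z101 area mm2 46 at local -104.9 91.6 LxW [19.25  3.  ] dir cw-from-left deg 121.0
z97 area mm2 101 at local -55.6 77.9 LxW [107.75   0.75] dir cw-from-left deg 90.0
z97 area mm2 60 at local -87.2 121.4 LxW [11.75  5.5 ] dir cw-from-left deg 119.7
dial 0.88 [472.6  56.   74.8]
dial 0.29 [447.5 -69.8 117.4]
dial_pointer 0.89 [470.9  50.6  68.7]
dial_pointer 0.73 [599.9 -52.8 100.8]
scene cover 0.55 [608.8 -62.4 234.5 186.9  75.1]
scene slab 0.9 [432.7 477.8  97.4  59.7  81.6] [ 30.  69. 143.]
scene slab 0.84 [568.7 366.8 105.1  53.5  -2.7] [ 35.  72. 145.]
scene slab 0.73 [276.2 281.3  90.5  61.   52.1] [ 30.  68. 141.]
scene slab 0.31 [399.5  87.2  52.9  50.3  63.4] [45. 46. 47.]
side cover 0.55 [606.2 -65.  234.2 181.7  76.1]
side slab 0.81 [264.8 277.8 104.4  45.3  54.5] [ 71.  96. 165.]
side slab 0.64 [423.4 473.8 112.9  43.5  81.3] [ 77. 101. 170.]
side slab 0.61 [529.3 366.8  60.7  40.  -85.4] [ 66.  88. 148.]
side slab 0.23 [661.2   4.7 261.3 199.3  76.1] [86. 90. 94.]
```

```bash
python3 -c "
from cell import manip; print(manip.sign_off())"
```

```text
the job is handed in; nothing more can be done
None
```

The job is done and handed in at about 50 s. Sign-off gave no verdict.

- **Slabs:** Both brown slabs (only two were present) lay flat side by side in the basin before the cover went on. In the last pictures no brown slab was left on the table. The blue bars, turquoise bar, bowl, jar and spatula were not touched. The side camera measured one blue bar about 30 mm off (poorly outlined), while the scene camera showed it unmoved.
- **Cover:** It is seated in the ledge. The bar top read 135.0–135.2 mm at its middle and both ends under 26–39 N, which matches the height for level seating. Level across the short side was judged only from the even gap in the pictures.
- **Dial:** I turned it clockwise in two grips. The last reading was 121.0° for the white line against 120.6° for the long mark.
- **Keys:** Round, square, then bar, each pressed once until it stopped at about 110.5–110.8 mm (nominal fully-down height 111 mm).

**Mishaps, all mended:**
- The first grip on the cover's handle came up empty because I lifted before the fingers had shut. The cover did not move.
- The cover first touched the rear rim and was shifted about 8 mm forward.
- The first grip on the dial was about 3 mm off its axis and built up 27 N of side load, so I re-gripped on centre for the last 4°.

The highest force reading was 42 N on the wrist, at the square key, pressed with the fingertips. I had no pictures left to view after the dial was first lined up, so the checks on the dial, keys and table after that were numeric only.

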